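Put the photometer adapters away in the two-door cupboard

TASK

Put the loose metal photometer adapters away in the low grey bench cupboard: swing its left door wide open (seen from the robot; the one with the cover strip), pull the flush bolt which that uncovers on the right door fully up, swing the right door wide open too (both about square to the cupboard), and draw the foam tray all the way out. Press every adapter that lies on the table, upright and fully home, into the cutout of its own shape, then slide the tray fully back in and lock up again: shut the right door, push its bolt fully down, and shut the left door over it. Do not knock over any of the jars or the little bottle.

Things in the scene. Friction and masses are not known exactly. Their poses are not given: they have to be found in the camera images.
- cupboard: low grey bench cupboard, 300 wide, 205 deep, 130 high, fixed; pose varies. Origin: on the table, middle of its front, just behind the closed doors; x away from the robot, y to its left, z up. Two doors (146 wide, 12 thick, tops 130 above the table) close its front; the roof starts 55 behind them, open above in between. Pinch handles and bolt knob from above.
- active (a joint): left door, rad: 0 shut, grows as its free edge swings towards the robot, stop at 1.6. Light, not latched, stays where left. A cover strip on its free edge (laps 36 mm over the right door, 52 mm proud of the cupboard's front, closed on top at 133 mm) hides the right door's bolt, which cannot be lifted until this door is open.
- active_handle (a point): grip point on the left door's handle: an upright round steel pin, 12 mm thick, 36 mm in front of the door's face, held by one bracket low down (top of the bracket 68 mm above the table) so it is free all round above that; this point is 106 mm above the table, 20 mm below the pin's top. The pin may turn between the fingers.
- active_hinge (a point): point on the vertical hinge line of the left door, at the handle's height (handle 96 mm from it along the door)
- bolt (a joint): flush bolt of the right door, m: 0 down (locked), 0.025 fully up; it frees the door above 0.015 and goes down only with the right door shut to within 0.03 rad (a keeper plate on the cupboard's sill); while it is up the left door cannot shut. It stays where it is left; moving it takes about 5 N.
- bolt_knob (a point): grip point on the bolt's knob: an upright round steel knob 16 mm thick, 36 mm tall (89 to 125 mm above the table when down), on the front of the right door next to its free edge, its axis 18 mm in front of the door's face; this point is 108 mm above the table when down and rises with the bolt.
- passive (a joint): right door, rad: 0 shut, grows as its free edge swings towards the robot, stop at 1.6. Held shut while the bolt is down. Light: stays where it is left.
- passive_handle (a point): grip point on the right door's handle: an upright pin like the left one, 106 mm above the table, 20 mm below the pin's top; 76 mm from the bolt's axis along the door
- passive_hinge (a point): point on the vertical hinge line of the right door, at the handle's height (handle 54 mm from it along the door)
- tray (a joint): slide-out tray, m: 0 home, 0.15 fully out towards the robot (end stop). The doors, unless open, are in its way. It moves with about 2 N and stays where it is left.
- tray_handle (a point): grip point on the tray's handle: an upright round steel pin 12 mm thick, 32 mm in front of the tray's front, free all round above 70 mm from the table; this point is 98 mm above the table, 16 mm below the pin's top. It lies 18 mm behind the cupboard's front plane when the tray is home.
- cut_round (a point): round cutout for the round adapter, 38 mm across, 12 mm deep, in the black foam of the tray (pale floor). This point: centre of its mouth, level with the foam's top (65 mm above the table); axes as the cupboard's. Four cutouts in a row, 60 mm apart. A fully home adapter stands 20 mm proud of the foam, its centre 4 mm above this point.
- cut_square (a point): square cutout for the square adapter, 32 x 32 mm, 12 mm deep, in the black foam of the tray (pale floor). This point: centre of its mouth, level with the foam's top (65 mm above the table); axes as the cupboard's. Four cutouts in a row, 60 mm apart. A fully home adapter stands 20 mm proud of the foam, its centre 4 mm above this point.
- cut_slim (a point): oblong cutout for the oblong adapter, 30 along x and 48 along y, 12 mm deep, in the black foam of the tray (pale floor). This point: centre of its mouth, level with the foam's top (65 mm above the table); axes as the cupboard's. Four cutouts in a row, 60 mm apart. A fully home adapter stands 20 mm proud of the foam, its centre 4 mm above this point.
- cut_tee (a point): T-shaped cutout for the T-shaped adapter: crossbar at its +x side, 18 along x and 44 along y; stem towards -x, 18 wide; 34 overall along x, 12 mm deep, in the black foam of the tray (pale floor). This point: centre of its mouth, level with the foam's top (65 mm above the table); axes as the cupboard's. Four cutouts in a row, 60 mm apart. A fully home adapter stands 20 mm proud of the foam, its centre 4 mm above this point.
- round_center (a point): round adapter, 34 mm across, 32 mm high, bare aluminium, 60 to 80 g nominal; stands upright on the table. This point is its centre, 16 mm above its underside. May be absent (None).
- square_center (a point): square adapter, 28 x 28 mm, 32 mm high, bare aluminium, 60 to 80 g nominal; stands upright on the table. This point is its centre, 16 mm above its underside. May be absent (None).
- slim_center (a point): oblong adapter, 26 mm along its x and 44 mm along its y, 32 mm high, bare aluminium, 60 to 80 g nominal; stands upright on the table. This point is its centre, 16 mm above its underside. May be absent (None).
- tee_center (a point): T-shaped adapter: crossbar 14 along its x and 40 along its y at its +x side, stem 14 wide towards its -x; 30 overall along x, this point half-way; can be gripped along x across stem end and crossbar; 32 mm high, bare aluminium, 60 to 80 g nominal; stands upright on the table. This point is its centre, 16 mm above its underside. May be absent (None).
- jar_a_center (a point): lidded sample jar, 48 mm across, 72 high, a bystander standing among the adapters; this point 36 mm above its underside
- jar_b_center (a point): lidded sample jar, 48 mm across, 72 high, a bystander standing among the adapters; this point 36 mm above its underside
- jar_c_center (a point): lidded sample jar, 48 mm across, 72 high, a bystander standing among the adapters; this point 36 mm above its underside
- pill_bottle_center (a point): little white bottle, 36 mm across, 59 high, a bystander standing among the adapters; this point 36 mm above its underside

How it is judged (in metres and radians):
On the way, in this order (a step that is already met when the one before it is completed fails the run):
1. the left (active) door is opened wide while the right door is still bolted (value of joint active above 1.2 rad and value of joint bolt below 0.008 m and value of joint passive below 0.1 rad), for 0.2 s.
2. the flush bolt is pulled up (value of joint bolt above 0.016 m), for 0.2 s.
3. the right (passive) door is opened wide (value of joint passive above 1.2 rad), for 0.2 s.
4. the tray is drawn out (value of joint tray above 0.135 m), for 0.2 s.
5. every adapter present is home in its own cutout (horizontal distance between round_center and cut_round below 0.006 m and z of round_center in the frame of cut_round below 0.007 m and angle between each of round_center, square_center, slim_center, tee_center's own z axis and vertical below 0.12 rad and horizontal distance between square_center and cut_square below 0.006 m and z of square_center in the frame of cut_square below 0.007 m and horizontal distance between slim_center and cut_slim below 0.006 m and z of slim_center in the frame of cut_slim below 0.007 m and horizontal distance between tee_center and cut_tee below 0.006 m and z of tee_center in the frame of cut_tee below 0.007 m), for 0.3 s.
6. the tray is slid home (value of joint tray below 0.008 m), for 0.2 s.
7. the right door is shut (value of joint passive below 0.06 rad), for 0.2 s.
8. its bolt is pushed down (value of joint bolt below 0.006 m and value of joint passive below 0.06 rad), for 0.2 s.
9. the left door is shut (value of joint active below 0.06 rad), for 0.2 s.
At the end, for the whole second after the job is handed in: Every adapter present sits in the cutout of its own shape (within 6 mm sideways, within 3 mm of fully down, upright within 0.12 rad), at rest; the tray is home (within 8 mm); both doors are shut (within 0.06 rad) and the bolt is down (within 6 mm) (all of step 5 and all of step 8 and value of joint tray below 0.008 m and value of joint active below 0.06 rad and linear speed of each of a_round, a_square, a_slim, a_tee below 0.03 m/s); the robot touches nothing.
It fails at once if a jar or the little bottle is knocked over (angle between any of jar_a_center, jar_b_center, jar_c_center, pill_bottle_center's own z axis and vertical above 0.6 rad).
Of a_round, a_square, a_slim, a_tee only 2 to 4 are there at a start; the rules pass over those that are not, and their reading is None.
At some moment in a run one of a_round, a_square, a_slim, a_tee may be knocked a few centimetres aside while the robot is not near it.
It also fails if it takes over 210 s, if anything falls off the work surface, if the arm or the gripper's body presses on something with over 40 N, if the wrist force passes 120 N, or if a joint passes its speed limit or range.

ROBOT

A 6-joint arm with a two-finger parallel gripper is mounted at the origin on the work surface. World frame = base frame: x ahead of the robot, y to its left, z up, the work surface at z = 0. Lengths are in mm, angles in rad, forces in N, time in s.
With the tool pointing down it reaches from about 425 to 950 mm from the base axis. Payload 3.5 kg.
Tool frame: the origin (TCP) lies on the front face of the gripper's body, between the roots of the fingers; the fingertips stand bot.tip_extent ahead of it and the grasp point (between the pads) lies 54 mm ahead of it (bot.tip_extent is the distance from the TCP to the fingertips, in mm); z points along the fingers, y is the direction in which the jaws open and shut (so a half turn about z gives the same grasp; the last joint's range is limited). The gripper opens to 85 mm and grips with 20 to 120 N. Pads are 22 mm wide; open, the fingers measure 114 mm over their backs; the gripper's body (76 mm by 85 mm) begins 54 mm behind the grasp point. The pads swing forward as they close: fully open they stand 13 mm farther back than shut.
Start: joints at [-1.379, 0.286, 1.577, -0, 1.279, -0.15], TCP at [226.272, -635.931, 303.925] pointing down, gripper open.
Joint ranges: [-2.77, 2.77], [-0.9, 2.22], [0.21, 2.48], [-1.53, 4.67], [0.24, 2.81], [-2.84, 2.84]. Speed limits (rad/s): [2.79, 2.79, 3.14, 3.14, 3.14, 3.14].

INTERFACE

Orientations are given as a unit quaternion [w, x, y, z].
In Python, from cell import bot gives the robot as it stands. The module is installed in compiled form; this text tells all that it offers.
- The arm moves only by the tool apply_moves, never from a script. Its argument "motion" is text: rows parted by semicolons, each of 5 numbers parted by spaces: the shift along the tool's x, y, z in mm, then the turn about the tool's z in rad, then the closure, from 0 (fully open) to 1 (shut). A call has 1 to 8 rows; each row shifts and turns the commanded pose from where the row before left it, along the tool's axes as they then stand; what a row does not reach is not made up. A row lasts 1/10 s, in which the tool goes at most 50 mm and 8.59 degrees, less where a joint would pass 70% of its speed; a pose out of reach is approached as far as the arm can. A call is refused whole if a number of a shift passes 50 or a number of a turn 0.15, either way. A call with a gripper value outside its range is refused whole. The fingers move at their own pace and stop on an object; the grip force is fixed at half the most. Time passes only in rows, so rows that do not move let the fingers close. It gives the time, the measured TCP pose, the force and the opening at its end, in the units of the state.
- bot.get_obs(): the state, without advancing time (a new reading comes with each control period).
- bot.camera(name): name is "scene" or "top" or "wrist"; returns a dict with "frame" (480x640x3 uint8, blue, green, red), "z_map" (480x640 float32, mm along the optical axis (not along the pixel's ray), 0 where there is no reading), "vfov" (degrees; the focal length in pixels is half the picture's height over the tangent of half this angle, whatever the lens; pixels are square), "cx", "cy" (the principal point, pixels), "dist" ([k1, k2, p1, p2, k3] as OpenCV has them; the pictures are not rectified), "rvec" (rotation vector, rad) and "tvec" (3), from world to camera coordinates, as OpenCV has them; the wrist camera has in their place "tool_from_camera" (4x4, takes a point from camera to tool coordinates, whose origin is the TCP and whose axes are the flange's). Camera axes: x right, y down, z forward; pixel columns grow to the right and rows downward; lengths in mm; the calibration is good to about 2 mm. A picture is of the moment at which its call begins: read the wrist's pose just before it.
- bot.job_done(): hands the job in, once; it reports no verdict.
The state is a dict: "clock": time; "joint_pos": joint angles; "joint_vel": joint speeds; "effort": joint torques, N m; "position": TCP position; "eef_rot": TCP orientation; "ft_force": force on the tool from outside, world axes, zero at the start; "wrist_torque": the same for the moment, N m; "grip_width": finger opening in mm.
Only numpy, scipy, OpenCV 4.12 (cv2) and the standard library are available. Lean on these libraries where they do the work, as an engineer would, in place of code of your own. Each camera call takes 0.05 s, during which the arm holds its last target.

## Working session

There is one attempt and no reset: what is moved stays moved. The work goes in short steps, Python scripts to look and compute and a tool call to move; the robot and the scene stay as the last step left them, time stands still between calls to the robot, and variables do not carry over. Pictures are saved under pics/ and viewed, and the job is handed in when it is done.

Besides the shell and the picture viewer there is one more tool, called after "Request:" as a command line: name --argument value ..., lists and objects as JSON in quotes. apply_moves: Moves the arm, as the interface text tells. Its arguments: {"type":"object","properties":{"motion":{"type":"string"}},"required":["motion"]}

```bash
mkdir -p pics; ls
python3 - <<'E'
from cell import bot
import cv2
o=bot.get_obs(); print(o); print(bot.tip_extent)
for n in ["scene","top","wrist"]:
    c=bot.camera(n); cv2.imwrite(f"pics/{n}0.png",c["frame"])
    print(n,{k:v for k,v in c.items() if k not in("frame","z_map")})
E
```

```text
pics
{'clock': 0.0, 'joint_pos': array([-1.37896363e+00,  2.87195130e-01,  1.57820223e+00,  1.87429975e-05,
        1.27855553e+00, -1.49993370e-01]), 'joint_vel': array([ 1.17417374e-03, -4.53776854e-04,  1.76132246e-03, -5.70598305e-04,
        3.50629513e-05,  1.51192852e-03]), 'effort': array([ 7.92632709e-04, -4.05976045e+01, -2.92624015e+01, -7.11216762e-05,
        5.72275356e-03, -4.17123658e-06]), 'position': array([ 226.20661617, -635.4510783 ,  302.51364865]), 'eef_rot': array([-1.18004704e-03,  9.85429662e-01,  1.70079360e-01, -1.57168619e-05]), 'ft_force': array([-0.22496579, -0.23013463, -0.00596603]), 'wrist_torque': array([0.02975539, 0.012109  , 0.00529717]), 'grip_width': 85.10310246403412}
72.6
scene {'vfov': 47.76836257411996, 'cx': 313.4490910032948, 'cy': 232.03810448537152, 'dist': array([-0.00595445,  0.        ,  0.        ,  0.        ,  0.        ]), 'rvec': array([ 1.45593833,  2.16423618, -0.82704592]), 'tvec': array([ 234.67657434, -347.10741059, 1596.52286609])}
top {'vfov': 42.82599043182221, 'cx': 317.52608198181963, 'cy': 245.54200730079268, 'dist': array([0.06600392, 0.        , 0.        , 0.        , 0.        ]), 'rvec': array([ 2.174186  , -2.18412085,  0.12159266]), 'tvec': array([ -15.1008037 ,  602.33641214, 1674.0458057 ])}
wrist {'vfov': 66.1667490094025, 'cx': 317.4089000993852, 'cy': 245.1294432084788, 'dist': array([-0.01074478,  0.        ,  0.        ,  0.        ,  0.        ]), 'tool_from_camera': array([[ 2.81179774e-04, -9.47415819e-01, -3.20004978e-01,
         8.23096483e+01],
       [ 9.99999922e-01,  1.77534808e-04,  3.53058465e-04,
         1.62488639e+00],
       [-2.77681152e-04, -3.20005053e-01,  9.47415795e-01,
        -7.12455781e+01],
       [ 0.00000000e+00,  0.00000000e+00,  0.00000000e+00,
         1.00000000e+00]])}
```

View pics/scene0.png

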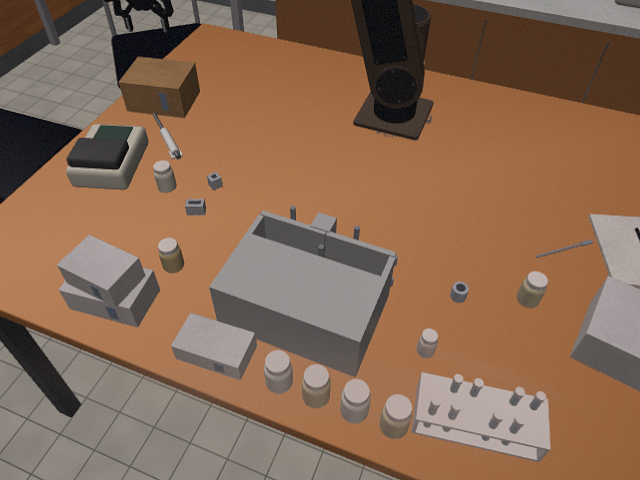

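View pics/top0.png

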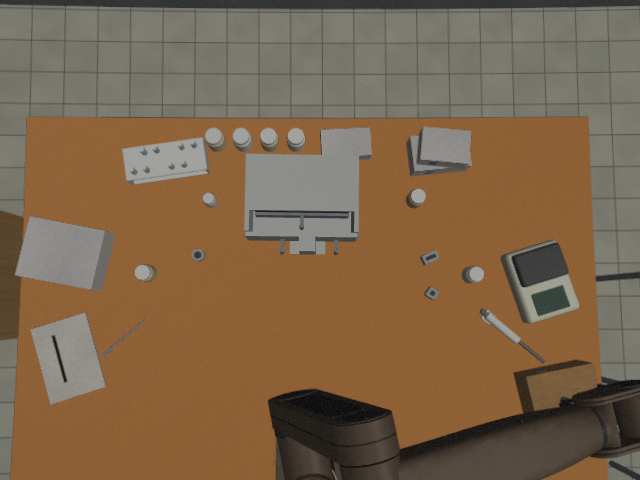

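View pics/wrist0.png

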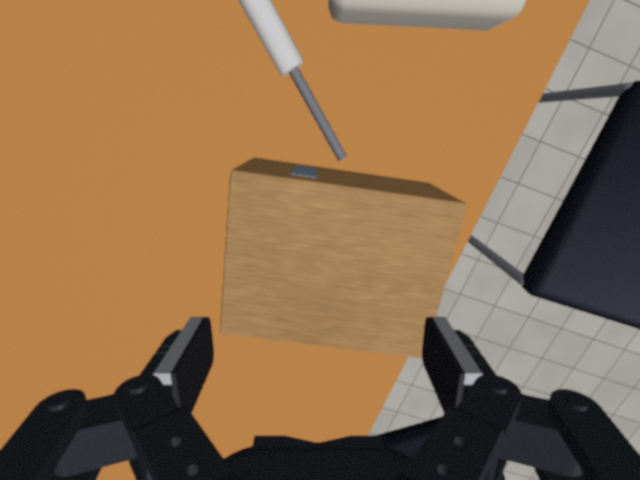

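The top view shows the cupboard in the centre, handles at about (282,245) and (336,245), and the cover strip at (308,240). Three adapters lie on the table near (198,255), (430,257) and (432,293). I'll measure these next.

```bash
cat > h.py <<'E'
import numpy as np, cv2
from cell import bot
from scipy.spatial.transform import Rotation as R
def quat(o): w,x,y,z=o["eef_rot"]; return R.from_quat([x,y,z,w])
def cam(n):
    o=bot.get_obs(); c=bot.camera(n); f=240/np.tan(np.radians(c["vfov"])/2)
    K=np.array([[f,0,c["cx"]],[0,f,c["cy"]],[0,0,1.]])
    if n=="wrist":
        T=np.eye(4);T[:3,:3]=quat(o).as_matrix();T[:3,3]=o["position"]; T=T@c["tool_from_camera"]
    else:
        Rm=cv2.Rodrigues(c["rvec"])[0]; T=np.eye(4);T[:3,:3]=Rm.T;T[:3,3]=-Rm.T@c["tvec"]
    c["K"]=K;c["T"]=T
    return c
def ray(c,uv,z):
    p=cv2.undistortPoints(np.float64(uv).reshape(-1,1,2),c["K"],c["dist"]).reshape(-1,2)
    d=np.c_[p,np.ones(len(p))]@c["T"][:3,:3].T; o=c["T"][:3,3]
    return o+d*((np.asarray(z)-o[2])/d[:,2])[:,None]
def proj(c,P):
    Ti=np.linalg.inv(c["T"]); return cv2.projectPoints(np.float64(P).reshape(-1,1,3),cv2.Rodrigues(Ti[:3,:3])[0],Ti[:3,3],c["K"],c["dist"])[0].reshape(-1,2)
def cloud(c):
    v,u=np.mgrid[:480,:640]; uv=np.stack([u,v],-1).reshape(-1,2).astype(float)
    p=cv2.undistortPoints(uv.reshape(-1,1,2),c["K"],c["dist"]).reshape(-1,2)
    z=c["z_map"].reshape(-1,1)
    P=np.c_[p,np.ones(len(p))]*z@c["T"][:3,:3].T+c["T"][:3,3]; P[z[:,0]==0]=np.nan
    return P.reshape(480,640,3)
def save(c,name,box=None,k=1):
    f=c["frame"]
    if box: x0,y0,x1,y1=box; f=f[y0:y1,x0:x1]
    cv2.imwrite("pics/"+name+".png",cv2.resize(f,None,fx=k,fy=k,interpolation=cv2.INTER_CUBIC))
def pose():
    o=bot.get_obs(); M=quat(o).as_matrix()
    print("t",round(o["clock"],2),"tcp",o["position"].round(1),"yaw(y-axis)",np.arctan2(M[1,1],M[0,1]).round(3),"z",M[:,2].round(3),"F",o["ft_force"].round(1),"w",round(o["grip_width"],1)); return o
E
python3 - <<'E'
from h import *
c=cam("top"); save(c,"top1",(180,140,480,320),2.6)
P=cloud(c); 
# height map of interest
H=P[...,2]; print(np.nanmedian(H[330:370,180:260]))
m=((H>118)&(H<140)).astype(np.uint8)
n,l,s,ce=cv2.connectedComponentsWithStats(m)
for i in range(1,n):
    if s[i,4]>30: print(s[i],np.nanmean(P[l==i],0).round(1))
for nm,uv in dict(slim=(430,257),sq=(432,293),rd=(198,255),jb=(417,198),jc=(474,274),ja=(145,272),bot=(209,200)).items():
    print(nm,P[uv[1],uv[0]].round(0))
np.set_printoptions(linewidth=200)
print(H[225:262:2,276:344:3].round(0))
E
```

```text
0.0069120008345180395
[ 419  126   52   39 1715] [ 859.7 -356.4  128.8]
[ 243  154  116   98 7387] [741.6  24.5 129.6]
slim [ 569. -330.   31.]
sq [ 469. -333.   33.]
rd [577. 312.  31.]
jb [ 728. -290.   71.]
jc [ 519. -439.   73.]
ja [529. 446.  69.]
bot [726. 279.  59.]
[[ 14.  17.  13.  12.  11.  20.  19.  14. 114. 113.  15.  13.  19.   4.  21.  11.  11.  14.  22.  17.  15.  11.  15.]
 [ 11.  21.  15.  15.   4.  18.  14.  10. 109.  90.  12.  20.  21.  16.  15.   2.  22.  26.  12.  19.  15.   7.  12.]
 [ 21.  15.  18.  14.  17.  15.  12.  18.   7.  11.   9.  15.  16.  18.  17.  19.   6.  10.  16.  21.  13.  16.  13.]
 [ 15.  13.  11.  13.  21.  24.  12.  15.  12.  15.  14.  19.  17.  14.  15.  14.   8.  12.  16.  12.  19.  13.  16.]
 [134. 124. 128. 135. 132. 133. 136. 129. 134. 124. 128. 126. 131. 139. 133. 131. 127. 130. 127. 128. 124. 124. 129.]
 [127. 129.  nan 129. 124. 130. 129. 136. 128. 129. 129. 130. 129. 129. 132. 127. 130. 130. 135. 126. 127. 127. 132.]
 [104.  98. 108. 107. 103. 112. 106. 106.  nan 136. 135. 134. 126. 114. 117. 114. 116. 118. 123. 125. 118. 117. 126.]

[... 716 characters left out ...]
24. 120.   2.  -2.   5.   6.  16. 115. 122. 119. 115. 117.  26.  10.  13.   9.  -6.   7.  -6. 123.   1.  -0.]
 [ -0.   4.  92.   3.  -7.   6.  -0.   8.  52.  62.  55.  57.  58.  27.  10.   3.  11.   3.   0.   8. 111.   3.  -1.]
 [ -1. -12.   2.  -5.  -3.  -2. -13.   1.   1.   3.   6.   0.   0.  12.   4.   3.   4.   3.   4. -14.  -5.  -0.   2.]
 [ nan  -2.  -7.   5.   7.  -4.  -3.   4.  -1.  -2.   1.  -3.   0.   2.   9.   0.   1.  -5.  -2.   4.  -5.  -4.  -1.]
 [ -4.   3.  -2. -11.   3.   5.   6.  -1.   2.  -6.  -3.  -3.  -2.   4.  -6.  -2.   1.   1.  -2.  -4.  -1. -12.   3.]
 [  3.   2.  -5.  -1.   3.  -4.   4.   4.   1.  -3.  -0. -10.  -4.  -5.   3.   1.  -1.   3.  -1.   1.  -5.   1.   1.]]
```

View pics/top1.png

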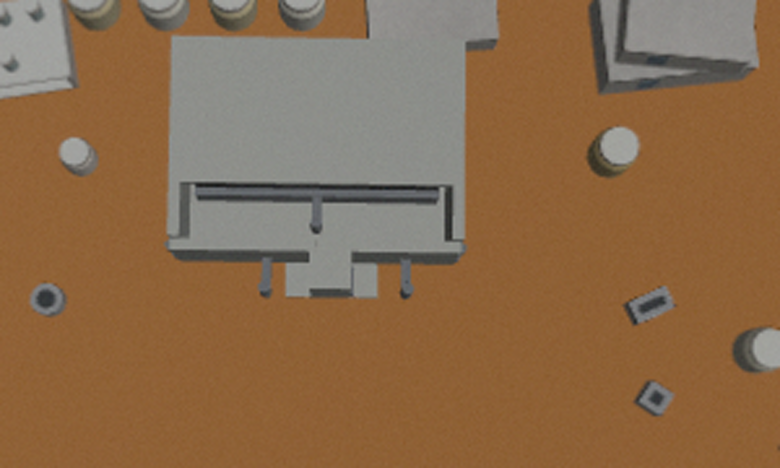

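Run:
```python
from h import *
c=cam("top"); P=cloud(c); H=P[...,2]
print("camera",c["T"][:3,3])
# rectangle of door/roof outline at z 130 via median-filtered height
Hm=cv2.medianBlur(np.nan_to_num(H).astype(np.float32),5)
m=((Hm>105)).astype(np.uint8); m[:, :235]=0;m[:,370:]=0
m[242:]=0; 
for v in range(160,240,10):
    u=np.where(m[v])[0]; print(v,ray(c,[[u[0]-.5,v],[u[-1]+.5,v]],130).round(1).tolist())
for u in list(range(248,296,6))+list(range(322,358,6)):
    v=np.where(m[:,u])[0]; print(u,v[0],v[-1],ray(c,[[u,v[0]-.5],[u,v[-1]+.5]],130).round(1)[:,:2].tolist())
print("pins",ray(c,[[281.8,249.8],[335.8,250.2]],126).round(1))
save(c,"top2",(235,220,375,262),5.7)
```

```text
camera [ 438.4743434     8.30020801 1724.2789519 ]
160 [[820.4, 172.9, 130.0], [820.0, -126.2, 130.0]]
170 [[793.6, 172.8, 130.0], [793.1, -125.9, 130.0]]
180 [[766.8, 175.3, 130.0], [766.2, -125.6, 130.0]]
190 [[740.1, 175.2, 130.0], [739.5, -125.3, 130.0]]
200 [[713.5, 175.0, 130.0], [712.8, -125.0, 130.0]]
210 [[687.0, 174.9, 130.0], [686.1, -124.7, 130.0]]
220 [[660.5, 177.4, 130.0], [659.6, -124.4, 130.0]]
230 [[634.1, 177.2, 130.0], [633.1, -124.1, 130.0]]
248 154 236 [[837.8, 166.4], [617.0, 165.4]]
254 154 236 [[837.8, 150.5], [616.9, 149.7]]
260 154 236 [[837.8, 134.7], [616.9, 134.1]]
266 154 236 [[837.9, 118.8], [616.8, 118.4]]
272 154 236 [[837.9, 103.0], [616.8, 102.8]]
278 154 236 [[837.9, 87.1], [616.7, 87.1]]
284 154 237 [[837.8, 71.2], [614.0, 71.4]]
290 155 237 [[835.1, 55.4], [614.0, 55.7]]
322 155 237 [[835.0, -29.4], [613.6, -28.1]]
328 155 237 [[835.0, -45.4], [613.6, -43.9]]
334 155 237 [[835.0, -61.3], [613.5, -59.6]]
340 155 237 [[834.9, -77.2], [613.5, -75.3]]
346 155 237 [[834.9, -93.1], [613.4, -91.1]]
352 155 237 [[834.9, -109.1], [613.4, -106.8]]
pins [[582.1  77.3 126. ]
 [580.4 -64.2 126. ]]
```

View pics/top2.png

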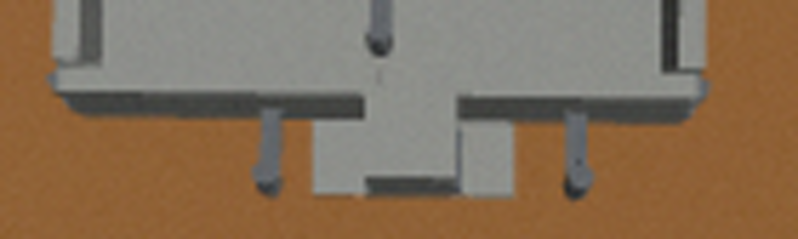

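Request:
apply_moves --motion "0 0 0 0.12 0.5; 0 0 0 0.12 0.5; 0 0 0 0.112 0.5; 27 -38 0 0 0.5; 27 -38 0 0 0.5; 27 -38 0 0 0.5; 27 -38 0 0 0.5; 27 -38 0 0 0.5"

```text
clock: 1.05
position: [364.0, -445.7, 303.9]
eef_rot: [0.0, 1.0, -0.005, 0.0]
ft_force: [0.2, -0.7, 1.2]
grip_width: 42.5
```

Request:
apply_moves --motion "27 -38 0 0 0.5; 27 -38 0 0 0.5; 20 -42 0 0 0.5; 0 -48 0 0 0.5; 0 -48 0 0 0.5; 0 -48 0 0 0.5; 0 -48 0 0 0.5; 0 -48 0 0 0.5"

```text
clock: 1.85
position: [440.4, -88.2, 304.1]
eef_rot: [0.0, 1.0, -0.005, 0.0]
ft_force: [0.5, 1.0, 0.3]
grip_width: 42.7
```

Run:
```python
from h import *
pose(); c=cam("wrist"); save(c,"w1"); c=cam("scene"); save(c,"s1"); pose()
```

```text
t 1.85 tcp [440.4 -88.2 304.1] yaw(y-axis) -1.582 z [ 0.001 -0.    -1.   ] F [0.5 1.  0.3] w 42.7
t 1.95 tcp [440.3 -85.5 303.8] yaw(y-axis) -1.574 z [ 0.     0.002 -1.   ] F [ 0.5  0.1 -0. ] w 42.6
```

View pics/w1.png

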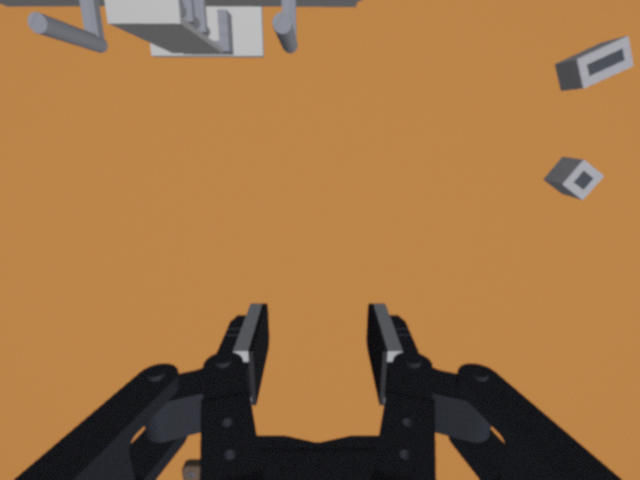

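View pics/s1.png

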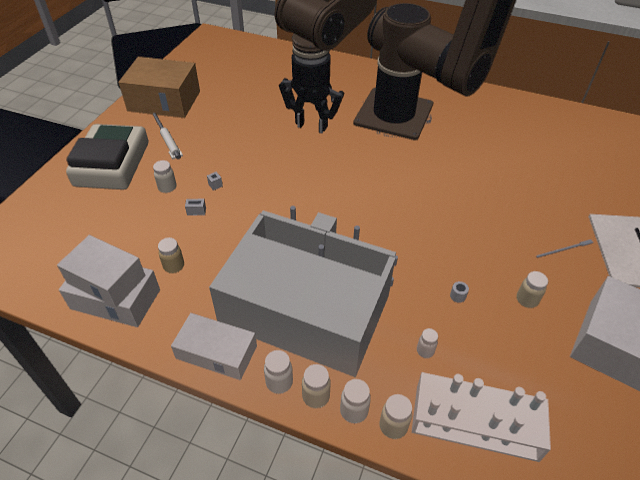

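The wrist view shows the pins at (40,25) and (285,35), the strip at (150,15), the oblong at (595,65) and the square at (575,178). No tee is visible in the scene view. I'm moving closer.

Request:
apply_moves --motion "20 -40 0 0 0.5; 30 -40 0 0 0.5; 30 -30 0 0 0.5; 0 0 0 0 0.5; 0 0 0 0 0.5"

```text
clock: 2.45
position: [522.3, 19.1, 303.5]
eef_rot: [0.0, 1.0, -0.004, -0.001]
ft_force: [-0.5, -0.0, -0.2]
grip_width: 42.8
```

Run:
```python
from h import *
pose(); c=cam("wrist"); save(c,"w2"); np.savez("w2.npz",K=c["K"],T=c["T"],dist=c["dist"],z=c["z_map"],f=c["frame"])
```

```text
t 2.45 tcp [522.3  19.1 303.5] yaw(y-axis) -1.58 z [-0.001 -0.    -1.   ] F [-0.5 -0.  -0.2] w 42.8
```

View pics/w2.png

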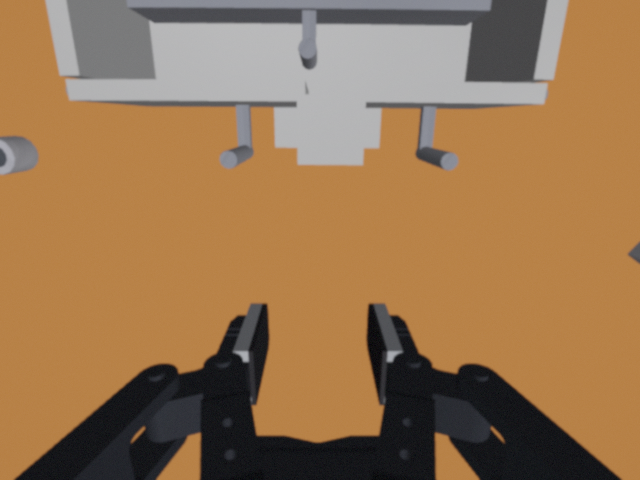

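Run:
```python
from h import *
d=np.load("w2.npz"); c={k:d[k] for k in d.files}
pts={"Lpin":(230,159,126),"Rpin":(449,161,126),"tray":(307,47,114),"strL":(297,165,133),"strR":(364,165,133),"edgeL":(68,99,130),"edgeR":(546,104,130),"backL":(66,80,130),"backR":(547,84,130)}
for k,(u,v,z) in pts.items(): print(k,ray(c,[(u,v)],z).round(1))
cv2.imwrite("pics/w2z.png",cv2.resize(c["f"][30:180,190:490],None,fx=2.6,fy=2.6,interpolation=cv2.INTER_CUBIC))
```

```text
Lpin [[581.6  74.6 126. ]]
Rpin [[579.  -70.4 126. ]]
tray [[649.5  22.8 114. ]]
strL [[578.  30. 133.]]
strR [[577.7 -13.2 133. ]]
edgeL [[619.6 171.5 130. ]]
edgeR [[ 614.  -126.1  130. ]]
backL [[630.4 170.4 130. ]]
backR [[ 625.5 -124.6  130. ]]
```

View pics/w2z.png

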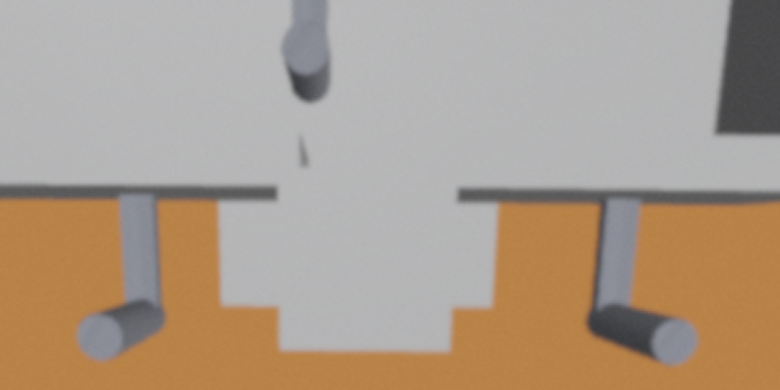

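Request:
apply_moves --motion "20 -19 0 0 0.6; 20 -19 0 0 0.6; 18.5 -18.5 0 0 0.6; 0 0 40 0 0.6; 0 0 40 0 0.6; 0 0 40 0 0.6; 0 0 23.5 0 0.6; 0 0 0 0 0.6"

```text
clock: 3.3
position: [581.7, 73.4, 161.5]
eef_rot: [0.0, 1.0, -0.006, 0.001]
ft_force: [0.3, 0.6, 0.7]
grip_width: 34.0
```

Run:
```python
from h import *
pose(); c=cam("wrist"); save(c,"w3")
```

```text
t 3.3 tcp [581.7  73.4 161.5] yaw(y-axis) -1.583 z [ 0.002 -0.    -1.   ] F [0.3 0.6 0.7] w 34.0
```

View pics/w3.png

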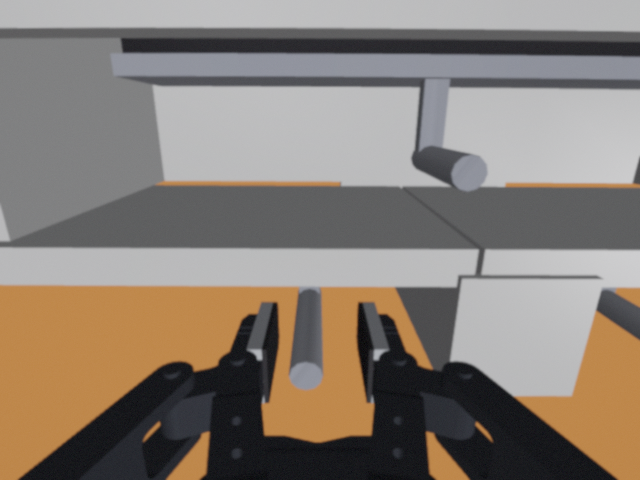

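The left pin at (307,375) sits between the pads. I'll close on it and start the swing.

```bash
cat >> h.py <<'E'
def rot(a): return np.array([[np.cos(a),-np.sin(a)],[np.sin(a),np.cos(a)]])
def rows(P,yaws,z=None):
    """P: list of xy world, yaws of tool x; print tool shifts"""
    for i in range(1,len(P)):
        d=rot(-yaws[i-1])@(np.array(P[i])-P[i-1]); print(f"{d[0]:.1f} {-d[1]:.1f} 0 {-(yaws[i]-yaws[i-1]):.3f}")
def arc(hx,hy,r,phi0,phi1,n,yaw0,yawstep,th=-0.016,sgn=-1):
    ph=np.linspace(phi0,phi1,n+1); P=[np.array([hx,hy])+rot(th+sgn*p)@np.array(r) for p in ph]
    rows(P,[yaw0+yawstep*i for i in range(n+1)])
E
python3 - <<'E'
from h import *
o=pose(); print(o["joint_pos"].round(3))
arc(0,0,(-42,-96),0,1.44,12,-0.012,-0.06)
E
```

```text
t 3.35 tcp [581.3  73.3 161.2] yaw(y-axis) -1.583 z [ 0.001 -0.    -1.   ] F [ 0.  -0.1 -0.9] w 33.7
[-0.047  0.25   1.902 -0.     0.988  1.536]
-11.2 -5.8 0 0.060
-10.8 -6.4 0 0.060
-10.4 -7.1 0 0.060
-10.0 -7.7 0 0.060
-9.5 -8.3 0 0.060
-9.0 -8.8 0 0.060
-8.4 -9.3 0 0.060
-7.8 -9.8 0 0.060
-7.2 -10.3 0 0.060
-6.6 -10.7 0 0.060
-6.0 -11.1 0 0.060
-5.3 -11.4 0 0.060
```

Request:
apply_moves --motion "0 0 0 0 1; 0 0 0 0 1; 0 0 0 0 1; 0 0 0 0 1"

```text
clock: 3.75
position: [580.8, 77.0, 161.0]
eef_rot: [-0.003, 1.0, -0.006, 0.0]
ft_force: [-0.0, 10.8, 1.1]
grip_width: 10.0
```

Request:
apply_moves --motion "0 -3.5 0 0 1; -11.2 -5.8 0 0.06 1; -10.8 -6.4 0 0.06 1; -10.4 -7.1 0 0.06 1"

```text
clock: 4.15
position: [550.5, 98.1, 160.9]
eef_rot: [0.001, 0.995, -0.098, 0.001]
ft_force: [3.2, -5.6, -1.5]
grip_width: 10.5
```

Run:
```python
from h import *
pose()
```

```text
t 4.15 tcp [550.5  98.1 160.9] yaw(y-axis) -1.766 z [ 0.002 -0.003 -1.   ] F [ 3.2 -5.6 -1.5] w 10.5
```

Small forces, so the arc works. Continuing.

Request:
apply_moves --motion "-10 -7.7 0 0.06 1; -9.5 -8.3 0 0.06 1; -9 -8.8 0 0.06 1; -8.4 -9.3 0 0.06 1; -7.8 -9.8 0 0.06 1; -7.2 -10.3 0 0.06 1"

```text
clock: 4.75
position: [518.0, 166.0, 160.8]
eef_rot: [0.002, 0.962, -0.274, -0.003]
ft_force: [-7.4, -5.0, 6.4]
grip_width: 10.4
```

Request:
apply_moves --motion "-6.6 -10.7 0 0.06 1; -6 -11.1 0 0.06 1; -5.3 -11.4 0 0.06 1; -2.3 -6 0 0 1; 0 0 0 0 1; 0 0 0 0 0.55; 0 0 0 0 0.55"

```text
clock: 5.45
position: [526.5, 210.0, 160.3]
eef_rot: [0.0, 0.934, -0.357, 0.0]
ft_force: [-0.3, -0.7, 0.4]
grip_width: 38.0
```

Run:
```python
from h import *
pose();c=cam("wrist"); save(c,"w4");c=cam("top"); save(c,"t4");
```

```text
t 5.45 tcp [526.5 210.  160.3] yaw(y-axis) -2.301 z [ 0.    -0.001 -1.   ] F [-0.3 -0.7  0.4] w 38.0
```

View pics/w4.png

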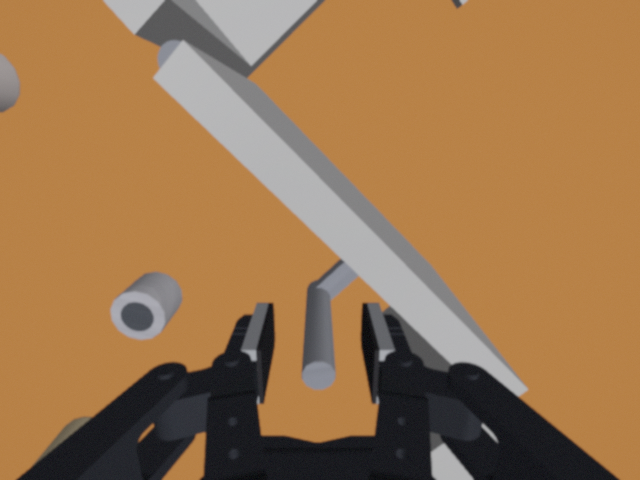

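View pics/t4.png

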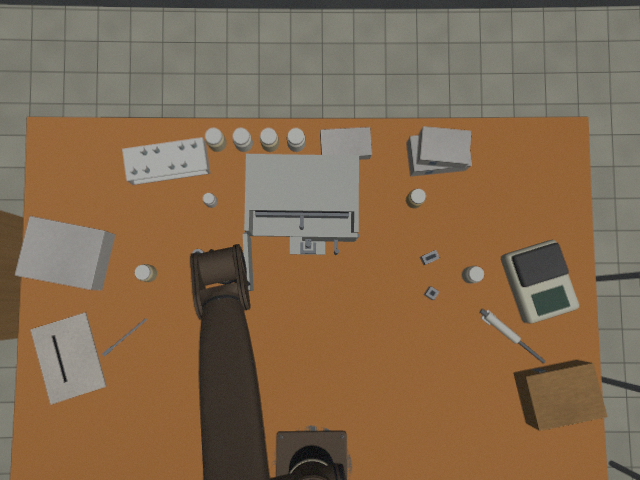

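The left door now stands open, nearly square, with its line at u≈248, v 237–290 in the top view. The knob at (308,243) is uncovered. I'm rising and going to look at it.

Request:
apply_moves --motion "0 0 -30 0 0.55; 0 0 -35 0 0.55; 0 0 -15 -0.143 0.6; 0 0 -10 -0.143 0.6; 0 0 0 -0.143 0.6; 0 0 0 -0.143 0.6; 0 0 0 -0.142 0.6; 0 40 0 0 0.6"

```text
clock: 6.35
position: [526.0, 172.2, 250.6]
eef_rot: [-0.001, 1.0, -0.005, 0.001]
ft_force: [0.8, -1.9, -0.4]
grip_width: 34.4
```

Request:
apply_moves --motion "0 45 0 0 0.6; 0 45 0 0 0.6; 0 45 0 0 0.6; 0 30 0 0 0.6; 0 0 0 0 0.6"

```text
clock: 6.85
position: [523.2, 2.0, 250.5]
eef_rot: [0.001, 1.0, -0.011, 0.0]
ft_force: [0.6, 0.4, 0.1]
grip_width: 33.9
```

Run:
```python
from h import *
pose();c=cam("wrist"); save(c,"w5"); np.savez("w5.npz",K=c["K"],T=c["T"],dist=c["dist"],z=c["z_map"],f=c["frame"])
```

```text
t 6.85 tcp [523.2   2.  250.5] yaw(y-axis) -1.592 z [ 0.    -0.001 -1.   ] F [0.6 0.4 0.1] w 33.9
```

View pics/w5.png

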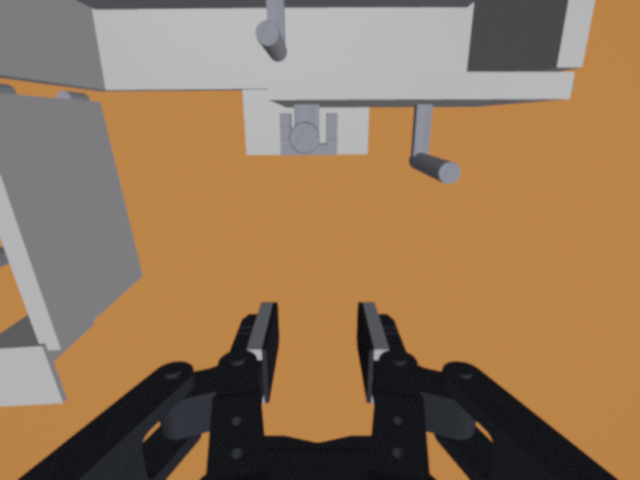

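Run:
```python
from h import *
d=np.load("w5.npz"); c={k:d[k] for k in d.files}; c["z_map"]=c["z"]
print(ray(c,[(305,138),(450,173),(271,40),(318.5,310)],[125,126,114,125]).round(1))
P=cloud(c); 
for uv in [(305,138),(285,130),(332,130),(305,110),(332,150),(250,120)]: print(uv,P[uv[1],uv[0]].round(1))
```

```text
[[ 5.979e+02  5.000e+00  1.250e+02]
 [ 5.787e+02 -7.090e+01  1.260e+02]
 [ 6.453e+02  2.090e+01  1.140e+02]
 [ 4.987e+02  1.000e-01  1.250e+02]]
(305, 138) [598.    4.9 127.5]
(285, 130) [600.1  23.2  27. ]
(332, 130) [599.3 -12.7  26.5]
(305, 110) [612.8   6.   75.7]
(332, 150) [584.5 -12.6  27. ]
(250, 120) [608.   52.3  10.5]
```

Request:
apply_moves --motion "38 -3 0 0 0.55; 36.7 -2.6 0 0 0.55; 0 0 40 0 0.55; 0 0 40 0 0.55; 0 0 8.5 0 0.55; 0 0 0 0 0.55; 0 0 0 0 1; 0 0 0 0 1"

```text
clock: 7.7
position: [599.1, 8.0, 164.5]
eef_rot: [0.003, 1.0, -0.007, 0.002]
ft_force: [-1.9, -6.1, -1.3]
grip_width: 14.2
```

Request:
apply_moves --motion "0 0 0 0 1; 0 0 0 0 1; 0 0 -8 0 1; 0 0 -9 0 1; 0 0 -9 0 1; 0 0 -2 0 1; 0 0 0 0 1; 0 0 0 0 1"

```text
clock: 8.5
position: [597.3, 7.6, 188.6]
eef_rot: [0.003, 1.0, -0.007, 0.0]
ft_force: [2.7, -8.7, -13.4]
grip_width: 14.4
```

Run:
```python
from h import *
pose();c=cam("wrist"); save(c,"w6")
```

```text
t 8.5 tcp [597.3   7.6 188.6] yaw(y-axis) -1.586 z [ 0.    -0.005 -1.   ] F [  2.7  -8.7 -13.4] w 14.4
```

View pics/w6.png

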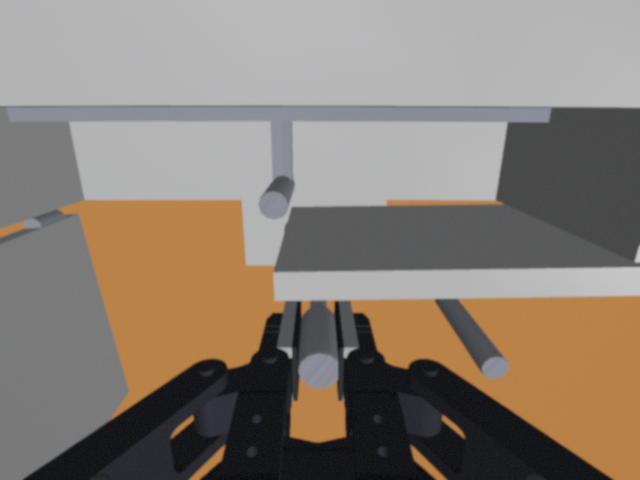

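The bolt is at its stop: 25 mm rise and −13 N. Now releasing it and going to the right pin.

Request:
apply_moves --motion "0 0 0 0 0.55; 0 0 0 0 0.55; 0 0 -25 0 0.55; 0 0 -25 0 0.55; -9 37 0 0 0.55; -9 38 0 0 0.55; 0 0 0 0 0.55; 0 0 0 0 0.55"

```text
clock: 9.35
position: [579.3, -65.1, 242.0]
eef_rot: [0.0, 1.0, -0.009, 0.002]
ft_force: [0.4, 0.4, -0.5]
grip_width: 38.6
```

Run:
```python
from h import *
pose();c=cam("wrist"); save(c,"w7"); P=cloud(c); 
T=proj(c,[(598,5,150)]);print(T)
arc(0,0,(-42,54),0,1.5,12,-0.016,0.125,sgn=1)
print(ray(c,[(318,380)],126))
```

```text
t 9.35 tcp [579.3 -65.1 242. ] yaw(y-axis) -1.589 z [ 0.003 -0.    -1.   ] F [ 0.4  0.4 -0.5] w 38.6
[[166.57006143 266.1634832 ]]
-6.4 5.7 0 -0.125
-6.4 5.7 0 -0.125
-6.4 5.7 0 -0.125
-6.4 5.7 0 -0.125
-6.4 5.7 0 -0.125
-6.4 5.7 0 -0.125
-6.4 5.7 0 -0.125
-6.4 5.7 0 -0.125
-6.4 5.7 0 -0.125
-6.4 5.7 0 -0.125
-6.4 5.7 0 -0.125
-6.4 5.7 0 -0.125
[[512.26274779 -65.95376549 126.        ]]
```

View pics/w7.png

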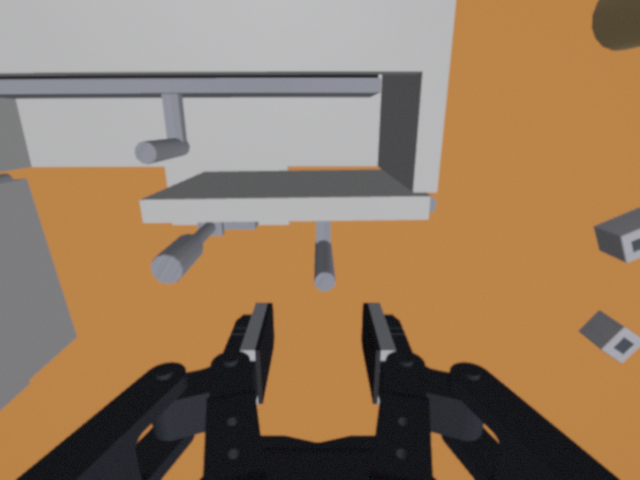

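Request:
apply_moves --motion "0 1.5 40 0 0.55; 0 0 40 0 0.55; 0 0 2 0 0.55; 0 0 0 0 1; 0 0 0 0 1; 0 0 0 0 1; 0 0 0 0 1"

```text
clock: 10.1
position: [579.8, -68.1, 159.9]
eef_rot: [0.003, 1.0, -0.008, 0.002]
ft_force: [0.8, -7.0, -5.9]
grip_width: 10.5
```

Request:
apply_moves --motion "-6.4 5.7 0 -0.125 1; -6.4 5.7 0 -0.125 1; -6.4 5.7 0 -0.125 1; -6.4 5.7 0 -0.125 1"

```text
clock: 10.5
position: [558.8, -93.2, 159.9]
eef_rot: [0.001, 0.97, 0.242, 0.002]
ft_force: [3.7, -0.8, -6.4]
grip_width: 10.3
```

Run:
```python
from h import *
pose();c=cam("wrist"); save(c,"w8")
```

```text
t 10.5 tcp [558.8 -93.2 159.9] yaw(y-axis) -1.082 z [ 0.005 -0.001 -1.   ] F [ 3.7 -0.8 -6.4] w 10.3
```

View pics/w8.png

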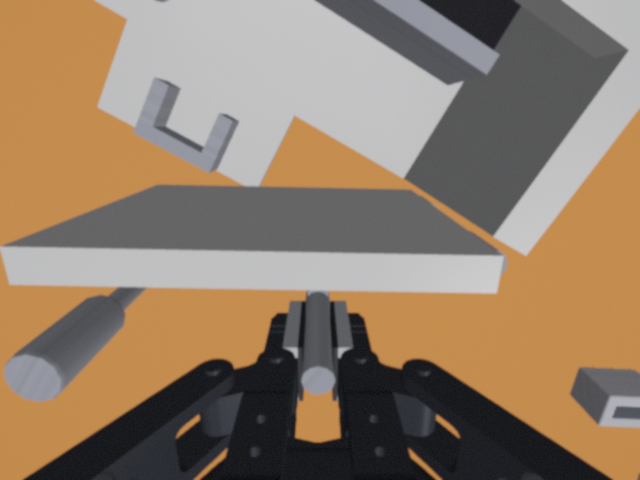

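The right door is swinging with the gripper. Continuing.

Request:
apply_moves --motion "-6.4 5.7 0 -0.125 1; -6.4 5.7 0 -0.125 1; -6.4 5.7 0 -0.125 1; -6.4 5.7 0 -0.125 1; -6.4 5.7 0 -0.125 1; -6.4 5.7 0 -0.125 1; -6.4 5.7 0 -0.125 1; -6.4 5.7 0 -0.125 1"

```text
clock: 11.35
position: [562.3, -158.6, 159.8]
eef_rot: [-0.001, 0.736, 0.677, -0.001]
ft_force: [-5.2, 0.1, 0.2]
grip_width: 10.4
```

Request:
apply_moves --motion "-1.5 1.5 0 0 1; 0 0 0 0 0.5; 0 0 0 0 0.5; 0 0 -40 0 0.5; 0 0 -50 0 0.5; 0 0 -50 0 0.5; 0 0 0 0 0.5"

```text
clock: 12.05
position: [567.8, -161.0, 309.7]
eef_rot: [0.009, 0.737, 0.675, 0.004]
ft_force: [0.5, -0.4, 0.8]
grip_width: 42.4
```

Run:
```python
from h import *
o=pose();print(o["joint_pos"].round(2));c=cam("wrist"); save(c,"w9");c=cam("top"); save(c,"t9")
```

```text
t 12.05 tcp [ 567.8 -161.   309.7] yaw(y-axis) -0.087 z [ 0.019 -0.008 -1.   ] F [ 0.5 -0.4  0.8] w 42.4
[-0.45  0.09  1.79  0.    1.24 -0.36]
```

View pics/w9.png

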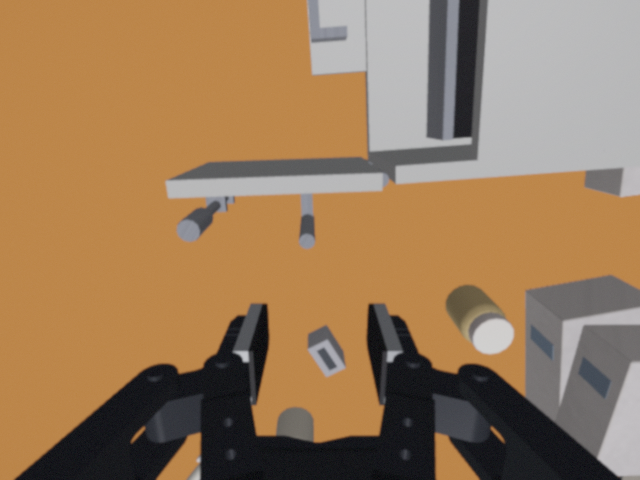

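View pics/t9.png

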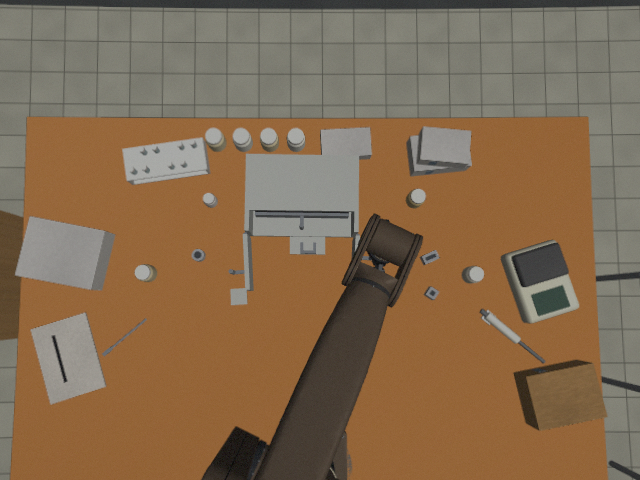

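Both doors are open and roughly square. Next is the tray handle.

Request:
apply_moves --motion "0 0 0 0.15 0.5; 0 0 0 0.15 0.5; 0 0 0 0.15 0.5; 0 0 0 0.15 0.5; 0 0 0 0.15 0.5; 0 0 0 0.15 0.5; 0 0 0 0.15 0.5; 0 0 0 0.15 0.5"

```text
clock: 12.95
position: [563.5, -159.4, 295.8]
eef_rot: [-0.001, 0.99, 0.138, -0.001]
ft_force: [0.1, 0.2, 0.4]
grip_width: 42.7
```

Request:
apply_moves --motion "0 0 0 0.15 0.5; 0 0 0 0.15 0.5; 0 -45 0 0 0.5; 0 -45 0 0 0.5; 0 -45 0 0 0.5; 0 -45 0 0 0.5; 0 0 0 0 0.5; 0 0 0 0 0.5"

```text
clock: 13.75
position: [566.4, 21.1, 296.3]
eef_rot: [0.0, 1.0, -0.007, -0.001]
ft_force: [0.1, -0.6, -0.2]
grip_width: 42.7
```

Run:
```python
from h import *
o=pose();print(o["joint_pos"].round(2));c=cam("wrist"); save(c,"w10"); np.savez("w10.npz",K=c["K"],T=c["T"],dist=c["dist"],z=c["z_map"],f=c["frame"])
```

```text
t 13.75 tcp [566.4  21.1 296.3] yaw(y-axis) -1.585 z [-0.003 -0.    -1.   ] F [ 0.1 -0.6 -0.2] w 42.7
[-0.14  0.06  1.85 -0.    1.23  1.44]
```

View pics/w10.png

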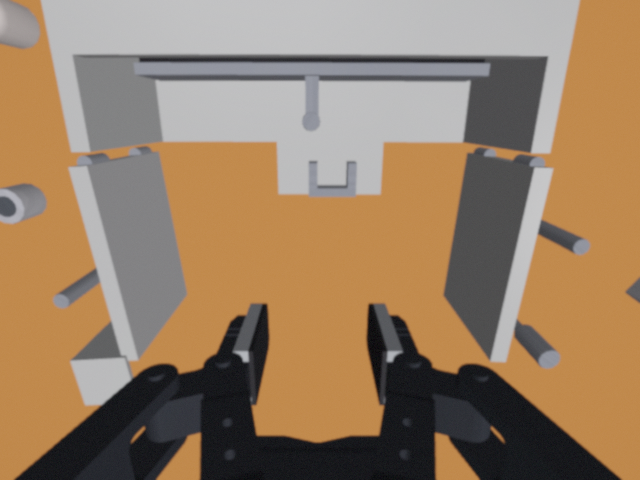

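Run:
```python
from h import *
d=np.load("w10.npz"); c={k:d[k] for k in d.files}; c["z_map"]=c["z"]
print(ray(c,[(311,121),(70,151),(553,153),(49,2),(578,6)],[114,130,130,130,130]).round(1))
```

```text
[[ 648.7   22.5  114. ]
 [ 633.3  174.3  130. ]
 [ 627.9 -129.9  130. ]
 [ 714.6  167.9  130. ]
 [ 708.5 -129.   130. ]]
```

Request:
apply_moves --motion "41 -2.5 0 0 0.55; 40.5 -2 0 0 0.55; 0 0 45 0 0.55; 0 0 45 0 0.55; 0 0 45 0 0.55; 0 0 9.5 0 0.55; 0 0 0 0 1; 0 0 0 0 1"

```text
clock: 14.6
position: [649.2, 24.0, 154.9]
eef_rot: [-0.003, 1.0, -0.01, 0.001]
ft_force: [0.2, 1.1, 0.6]
grip_width: 10.3
```

Request:
apply_moves --motion "0 0 0 0 1; 0 0 0 0 1; -10 0 0 0 1; -20 0 0 0 1"

```text
clock: 15.0
position: [619.9, 24.6, 154.9]
eef_rot: [-0.001, 1.0, -0.009, 0.002]
ft_force: [2.4, 5.2, -5.4]
grip_width: 10.1
```

Run:
```python
from h import *
o=pose();c=cam("wrist"); save(c,"w11")
```

```text
t 15.0 tcp [619.9  24.6 154.9] yaw(y-axis) -1.588 z [ 0.005  0.002 -1.   ] F [ 2.4  5.2 -5.4] w 10.1
```

View pics/w11.png

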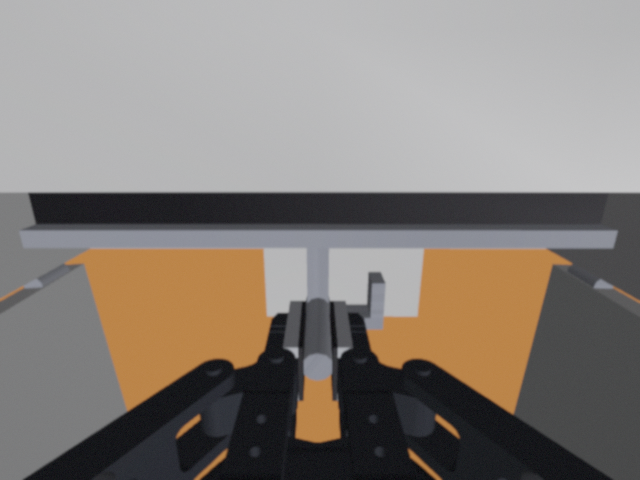

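Request:
apply_moves --motion "-25 0 0 0 1; -25 0 0 0 1; -25 0 0 0 1; -25 0 0 0 1; -15 0 0 0 1; -7 0 0 0 1; 0 0 0 0 1; 0 0 0 0 1"

```text
clock: 15.85
position: [498.7, 26.6, 155.0]
eef_rot: [-0.001, 1.0, -0.009, 0.005]
ft_force: [9.8, 7.9, -13.4]
grip_width: 10.1
```

Request:
apply_moves --motion "0 0 0 0 0.55; 0 0 0 0 0.55; 0 0 -40 0 0.55; 0 0 -50 0 0.55; 20 0 -50 0 0.55; 20 0 0 0 0.55; 0 0 0 0 0.55; 0 0 0 0 0.55"

```text
clock: 16.65
position: [534.9, 24.7, 290.5]
eef_rot: [0.0, 1.0, -0.008, 0.0]
ft_force: [-0.3, 0.3, -0.3]
grip_width: 38.3
```

Run:
```python
from h import *
o=pose();c=cam("wrist"); save(c,"w12"); np.savez("w12.npz",K=c["K"],T=c["T"],dist=c["dist"],z=c["z_map"],f=c["frame"])
```

```text
t 16.65 tcp [534.9  24.7 290.5] yaw(y-axis) -1.587 z [ 0.    -0.001 -1.   ] F [-0.3  0.3 -0.3] w 38.3
```

View pics/w12.png

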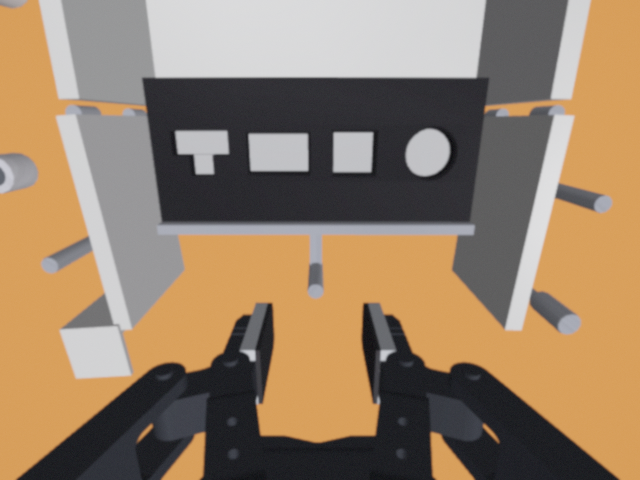

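The wrist view shows, left to right, the cutouts T (202,150), oblong (279,152), square (353,152) and round (428,152). The foam outline runs (145,78) to (488,78).

Run:
```python
from h import *
d=np.load("w12.npz"); c={k:d[k] for k in d.files}; c["z_map"]=c["z"]
g=cv2.cvtColor(c["f"],cv2.COLOR_BGR2GRAY)
m=(g>120).astype(np.uint8); sub=np.zeros_like(m); sub[100:200,160:470]=m[100:200,160:470]
cs,_=cv2.findContours(sub,cv2.RETR_EXTERNAL,cv2.CHAIN_APPROX_NONE)
for k in cs:
    if cv2.contourArea(k)<200: continue
    W=ray(c,k.reshape(-1,2).astype(float),53)[:,:2]
    L=(W-[628,24])@rot(-0.016)   # into cupboard-ish frame
    print(len(k),"min",L.min(0).round(1),"max",L.max(0).round(1),"mid",((L.min(0)+L.max(0))/2).round(1),"size",(L.max(0)-L.min(0)).round(1))
print(c["T"][:3,3])
print(ray(c,[(145,79),(488,79),(158,224),(474,224)],65).round(1), ray(c,[(316,291)],114))
cv2.imwrite("pics/w12z.png",cv2.resize(c["f"][100:200,150:470],None,fx=2.5,fy=2.5,interpolation=cv2.INTER_CUBIC))
```

```text
186 min [-48.8   5.1] max [-19.4  53.4] mid [-34.1  29.3] size [29.4 48.4]
153 min [-49.7 -47.1] max [-18.7 -15.1] mid [-34.2 -31.1] size [31. 32.]
179 min [-51.2  69.8] max [-17.1 112.1] mid [-34.2  90.9] size [34.1 42.3]
129 min [ -52.9 -110.2] max [-16.3 -74.2] mid [-34.6 -92.2] size [36.6 36. ]
[617.73683979  21.70114337 361.69537257]
[[ 649.5  148.7   65. ]
 [ 645.4 -105.3   65. ]
 [ 538.3  156.    65. ]
 [ 534.1 -108.    65. ]] [[498.24155551  24.5652886  114.        ]]
```

View pics/w12z.png

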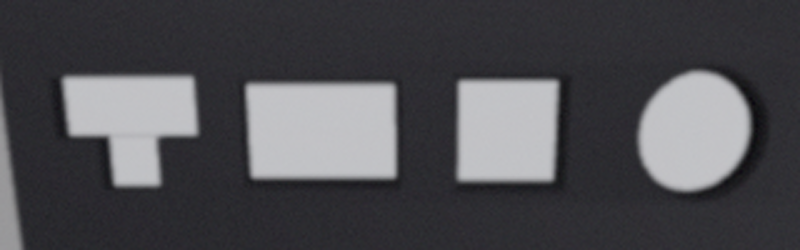

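Floor sizes match the spec (29×48, 31×32, 42×34, 36 round). The cutouts are tee, oblong, square and round at y +91, +29, −31 and −92. Next I'm fetching the round adapter, looking at it first.

Request:
apply_moves --motion "0 -45 0 0 0; 0 -48 0 0 0; 0 -48 0 0 0; 0 -48 0 0 0; 0 -48 0 0 0; 0 -48 0 0 0; 0 0 0 0 0; 0 0 0 0 0"

```text
clock: 17.5
position: [538.5, 310.5, 288.3]
eef_rot: [0.001, 1.0, -0.007, -0.001]
ft_force: [0.1, -0.3, -0.4]
grip_width: 85.3
```

Run:
```python
from h import *
o=pose();c=cam("wrist"); save(c,"w13"); np.savez("w13.npz",K=c["K"],T=c["T"],dist=c["dist"],z=c["z_map"],f=c["frame"])
```

```text
t 17.5 tcp [538.5 310.5 288.3] yaw(y-axis) -1.585 z [-0.003 -0.002 -1.   ] F [ 0.1 -0.3 -0.4] w 85.3
```

View pics/w13.png

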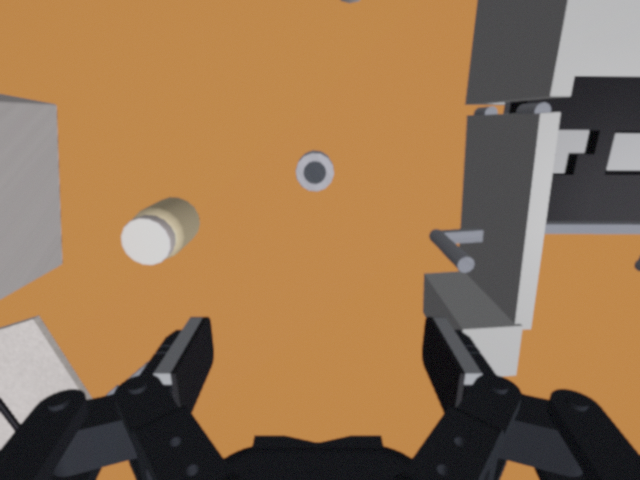

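```bash
cat >> h.py <<'E'
def ld(n):
    d=np.load(n+".npz"); c={k:d[k] for k in d.files}; c["z_map"]=c["z"]; c["frame"]=c["f"]; return c
def snap(n,cn="wrist"):
    c=cam(cn); save(c,n); np.savez(n+".npz",K=c["K"],T=c["T"],dist=c["dist"],z=c["z_map"],f=c["frame"]); return c
E
python3 - <<'E'
from h import *
c=ld("w13"); f=c["f"]
b=f.astype(int); m=((b[...,2]-b[...,0])<40).astype(np.uint8)  # non orange
n,l,s,ce=cv2.connectedComponentsWithStats(m)
i=l[172,303]; print(s[i],ce[i])
k=cv2.findContours((l==i).astype(np.uint8),cv2.RETR_EXTERNAL,cv2.CHAIN_APPROX_NONE)[0][0]
print(cv2.minEnclosingCircle(k))
print(ray(c,[(315,172),(296,172),(334.5,172),(315,152.5),(315,191.5)],32).round(1))
print(cloud(c)[160,315],cloud(c)[172,302])
E
```

```text
[ 296  151   38   40 1192] [314.42533557 170.7852349 ]
((314.0502624511719, 170.62698364257812), 20.02056121826172)
[[577.9 310.   32. ]
 [578.2 326.7  32. ]
 [577.7 292.9  32. ]
 [594.7 309.8  32. ]
 [560.7 310.3  32. ]]
[588.40736142 309.85252435  33.13378957] [578.43353501 321.35095006  34.49247426]
```

Request:
apply_moves --motion "20 -1.2 0 0 0.3; 19.5 -1.2 0 0 0.3; 0 0 45 0 0.3; 0 0 45 0 0.3; 0 0 45 0 0.3; 0 0 45 0 0.3; 0 0 21 0 0.3; 0 0 0 0 0.3"

```text
clock: 18.35
position: [576.4, 308.6, 83.6]
eef_rot: [0.002, 1.0, -0.009, -0.005]
ft_force: [-0.5, -0.3, -0.9]
grip_width: 59.9
```

Run:
```python
from h import *
o=pose();snap("w14")
```

```text
t 18.35 tcp [576.4 308.6  83.6] yaw(y-axis) -1.589 z [-0.01  -0.004 -1.   ] F [-0.5 -0.3 -0.9] w 59.9
```

View pics/w14.png

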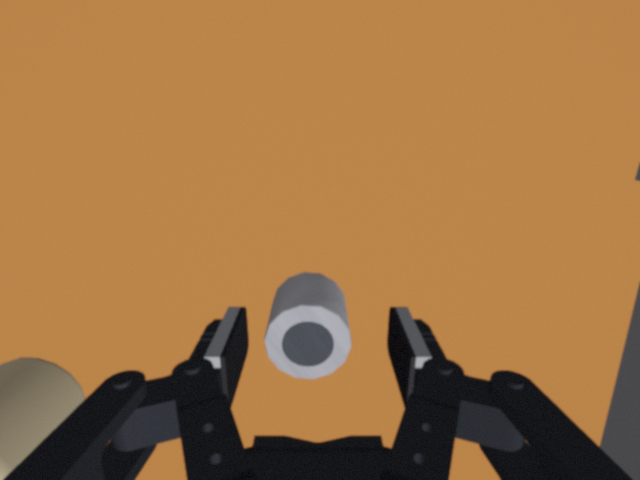

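```bash
cat >> h.py <<'E'
def toolT(o): T=np.eye(4);T[:3,:3]=quat(o).as_matrix();T[:3,3]=o["position"];return T
def intool(P): 
    o=bot.get_obs(); return (np.asarray(P)-o["position"])@quat(o).as_matrix()
E
python3 - <<'E'
from h import *
c=ld("w14"); print(ray(c,[(308,342),(266,340),(351,340),(308,306),(308,378)],32).round(1)); print(intool(ray(c,[(308,342)],32)))
E
```

```text
[[577.8 310.4  32. ]
 [579.  326.5  32. ]
 [578.3 293.8  32. ]
 [593.4 310.   32. ]
 [560.9 310.8  32. ]]
[[-0.22825671 -0.88839134 54.80252517]]
```

Request:
apply_moves --motion "0 -3 0 0 0.3; 0 0 0 0 1; 0 0 0 0 1; 0 0 0 0 1; 0 0 0 0 1"

```text
clock: 18.9
position: [580.9, 315.3, 91.9]
eef_rot: [-0.001, 1.0, -0.008, 0.002]
ft_force: [-0.6, -1.5, 6.1]
grip_width: 31.6
```

Run:
```python
from h import *
o=pose();snap("w15")
```

```text
t 18.9 tcp [580.9 315.3  91.9] yaw(y-axis) -1.587 z [ 0.004  0.001 -1.   ] F [-0.6 -1.5  6.1] w 31.6
```

View pics/w15.png

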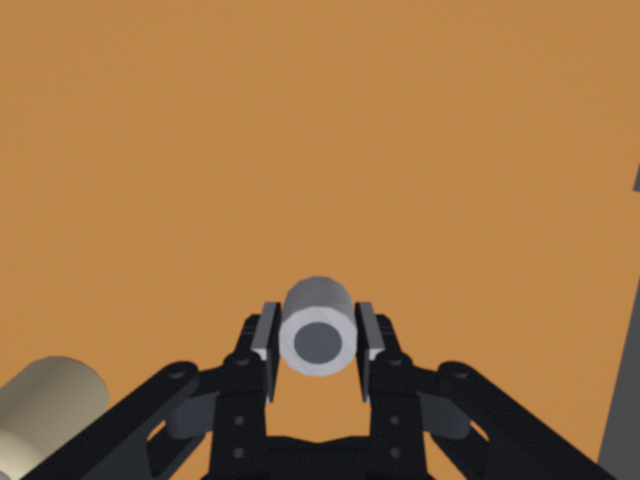

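Request:
apply_moves --motion "0 0 -10 0 1; 0 0 -20 0 1; 0 0 -40 0 1; 0 0 -45 0 1; 0 0 -45 0 1; 0 0 -25 0 1; 0 0 0 0 1; 0 0 0 0 1"

```text
clock: 19.75
position: [579.0, 314.8, 274.2]
eef_rot: [-0.0, 1.0, -0.008, 0.0]
ft_force: [0.6, -0.2, -0.6]
grip_width: 31.3
```

Run:
```python
from h import *
o=pose();c=snap("w16"); P=cloud(c)
for uv in [(318,312),(318,365),(290,340),(345,340)]: print(uv,intool(P[uv[1],uv[0]]).round(1))
```

```text
t 19.75 tcp [579.  314.8 274.2] yaw(y-axis) -1.587 z [ 0.001  0.    -1.   ] F [ 0.6 -0.2 -0.6] w 31.3
(318, 312) [12.   1.6 56.3]
(318, 365) [-12.8   1.6  56.2]
(290, 340) [-1.8 -9.9 57.8]
(345, 340) [-0.9 12.6 56.5]
```

View pics/w16.png

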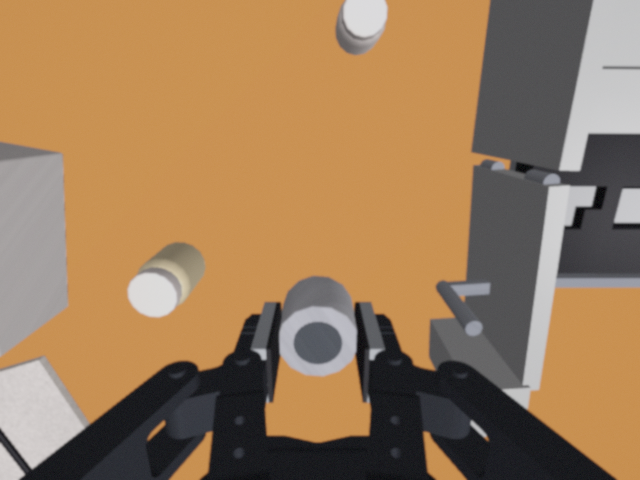

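Round held, with its underside 88 mm ahead of the TCP. Carrying it over its cutout.

Request:
apply_moves --motion "1 47 0 0 1; 1 47 0 0 1; 1 47 0 0 1; 1 47 0 0 1; 1 47 0 0 1; 1 47 0 0 1; 1 47 0 0 1; 0 40 0 0 1"

```text
clock: 20.6
position: [578.9, -56.3, 270.8]
eef_rot: [-0.001, 1.0, -0.009, -0.002]
ft_force: [0.7, 0.7, -0.9]
grip_width: 31.7
```

Request:
apply_moves --motion "0 8 20 0 1; 0 0 30 0 1; 0 0 40 0 1; 0 0 0 0 1; 0 0 0 0 1"

```text
clock: 21.1
position: [578.9, -61.9, 181.6]
eef_rot: [-0.001, 1.0, -0.008, -0.003]
ft_force: [1.1, -0.6, 0.8]
grip_width: 31.5
```

Run:
```python
from h import *
o=pose();c=snap("w17")
```

```text
t 21.1 tcp [578.9 -61.9 181.6] yaw(y-axis) -1.587 z [-0.005  0.002 -1.   ] F [ 1.1 -0.6  0.8] w 31.5
```

View pics/w17.png

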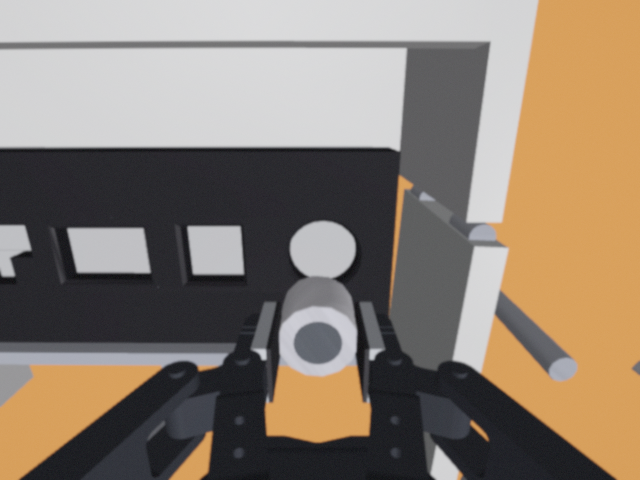

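```bash
cat >> h.py <<'E'
def floors(c,box,th=120):
    g=cv2.cvtColor(c["frame"],cv2.COLOR_BGR2GRAY); x0,y0,x1,y1=box
    s=np.zeros(g.shape,np.uint8); s[y0:y1,x0:x1]=g[y0:y1,x0:x1]>th
    for k in cv2.findContours(s,cv2.RETR_EXTERNAL,cv2.CHAIN_APPROX_NONE)[0]:
        if cv2.contourArea(k)<300: continue
        W=ray(c,k.reshape(-1,2).astype(float),53)[:,:2]; L=W@rot(-0.016)
        mid=rot(-0.016)@((L.min(0)+L.max(0))/2)
        print("px",k.reshape(-1,2).min(0),k.reshape(-1,2).max(0),"mid world",mid.round(1),"size",(L.max(0)-L.min(0)).round(1),"tool",intool([*mid,53.]).round(1))
E
python3 - <<'E'
from h import *
c=ld("w17"); floors(c,(20,200,380,290))
E
```

```text
px [ 67 228] [150 272] mid world [592.2  56.8] size [27.  43.9] tool [  10.1 -119.1  130.9]
px [187 226] [243 274] mid world [591.2  -5. ] size [29.4 30.4] tool [ 10.2 -57.3 130.9]
px [290 221] [355 279] mid world [590.2 -66.4] size [35.4 37.5] tool [ 10.1   4.1 130.9]
```

Request:
apply_moves --motion "12.5 2.8 0 0 1; 0 0 15 0 1; 0 0 0 0 1; 0 0 0 0 1"

```text
clock: 21.55
position: [592.1, -65.0, 168.5]
eef_rot: [-0.0, 1.0, -0.008, -0.001]
ft_force: [0.9, 0.0, -0.3]
grip_width: 31.5
```

Run:
```python
from h import *
o=pose();c=snap("w18"); floors(c,(20,200,270,330))
```

```text
t 21.55 tcp [592.1 -65.  168.5] yaw(y-axis) -1.587 z [-0.001  0.    -1.   ] F [ 0.9  0.  -0.3] w 31.5
px [ 52 261] [137 304] mid world [591.5  57.2] size [26.3 43.3] tool [  -2.8 -122.2  115.9]
px [177 259] [234 306] mid world [590.5  -4.8] size [28.6 30. ] tool [ -2.7 -60.2 115.9]
```

View pics/w18.png

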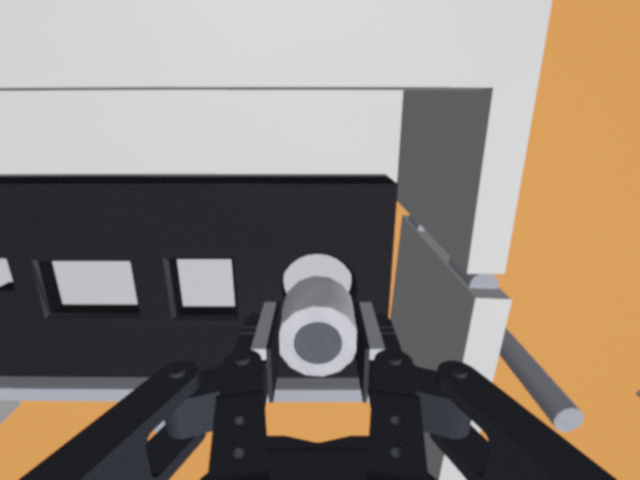

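Request:
apply_moves --motion "-0.5 -0.3 10 0 1; 0 0 6 0 1; 0 0 5 0 1; 0 0 0 0 1"

```text
clock: 22.0
position: [592.6, -65.0, 147.3]
eef_rot: [0.0, 1.0, -0.008, 0.001]
ft_force: [2.8, 0.2, -1.8]
grip_width: 31.4
```

Request:
apply_moves --motion "0 0 3 0 1; 0 0 3 0 1; 0 0 0 0 1"

```text
clock: 22.3
position: [593.7, -64.9, 144.7]
eef_rot: [-0.0, 1.0, -0.008, 0.002]
ft_force: [-0.6, 1.4, 11.6]
grip_width: 31.4
```

Run:
```python
from h import *
o=pose();c=snap("w19")
```

```text
t 22.3 tcp [593.7 -64.9 144.7] yaw(y-axis) -1.587 z [ 0.003  0.    -1.   ] F [-0.6  1.4 11.6] w 31.4
```

View pics/w19.png

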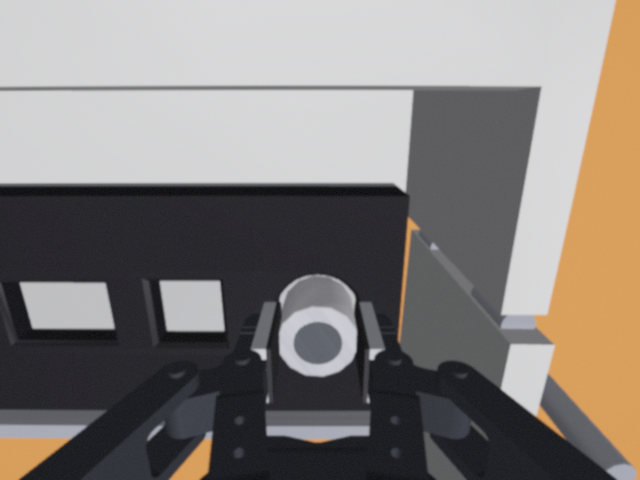

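Request:
apply_moves --motion "0 0 3 0 1; 0 0 2 0 1; 0 0 0 0 1"

```text
clock: 22.65
position: [596.7, -65.0, 144.6]
eef_rot: [0.0, 1.0, -0.008, 0.006]
ft_force: [-1.3, 4.9, 23.7]
grip_width: 31.3
```

Request:
apply_moves --motion "0 0 -4 0 1; 0 0 -1 0 0.5; 0 0 0 0 0.5; 0 0 -30 0 0.5; 0 0 -45 0 0.5; 0 0 -45 0 0.5; 0 0 0 0 0.5; 0 0 0 0 0.5"

```text
clock: 23.45
position: [592.0, -65.2, 262.6]
eef_rot: [0.0, 1.0, -0.008, 0.0]
ft_force: [-0.1, -0.9, -0.5]
grip_width: 43.1
```

Run:
```python
from h import *
o=pose();c=snap("w20");P=cloud(c); print(P[150:260:12,320].round(0))
```

```text
t 23.45 tcp [592.  -65.2 262.6] yaw(y-axis) -1.587 z [ 0.    -0.001 -1.   ] F [-0.1 -0.9 -0.5] w 43.1
[[652. -70.  17.]
 [647. -70.  65.]
 [638. -70.  66.]
 [630. -69.  66.]
 [621. -69.  65.]
 [609. -69.  55.]
 [608. -69.  85.]
 [599. -69.  86.]
 [591. -69.  88.]
 [581. -69.  86.]]
```

View pics/w20.png

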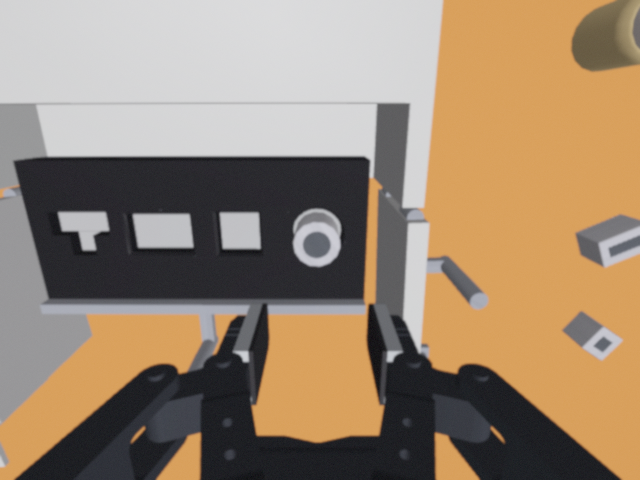

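Round is home: its top is at z≈86 (spec 85). Now the pair on the right.

Request:
apply_moves --motion "-15 44 0 0 0.3; -15 44 0 0 0.3; -15 44 0 0 0.3; -15 44 0 0 0.3; 0 44 0 0 0.3; 0 40 0 0 0.3; 0 0 0 0 0.3; 0 0 0 0 0.3"

```text
clock: 24.3
position: [526.7, -324.0, 258.8]
eef_rot: [-0.002, 1.0, -0.009, -0.002]
ft_force: [0.5, -0.1, -0.0]
grip_width: 59.5
```

Run:
```python
from h import *
o=pose();c=snap("w21")
b=c["frame"].astype(int); m=((b[...,2]-b[...,0])<40).astype(np.uint8); m[:, :130]=0
cloudz=cloud(c)
top=((cloudz[...,2]>24)&(cloudz[...,2]<42)&(m>0)).astype(np.uint8)
top=cv2.morphologyEx(top,cv2.MORPH_CLOSE,np.ones((7,7),np.uint8))
for k in cv2.findContours(top,cv2.RETR_EXTERNAL,cv2.CHAIN_APPROX_NONE)[0]:
    if cv2.contourArea(k)<250: continue
    W=ray(c,k.reshape(-1,2).astype(float),32)[:,:2].astype(np.float32); r=cv2.minAreaRect(W); print(cv2.boundingRect(k),r)
```

```text
t 24.3 tcp [ 526.7 -324.   258.8] yaw(y-axis) -1.589 z [-0.004  0.004 -1.   ] F [ 0.5 -0.1 -0. ] w 59.5
(486, 334, 80, 64) ((379.86865234375, -525.436767578125), (106.67822265625, 14.086296081542969), 49.5237922668457)
(312, 264, 42, 41) ((470.9422302246094, -337.17718505859375), (29.955886840820312, 30.361082077026367), 55.90681076049805)
(435, 200, 46, 48) ((529.1140747070312, -436.866943359375), (22.18503189086914, 44.877418518066406), 54.02605056762695)
(299, 147, 61, 52) ((569.1253051757812, -334.6778564453125), (26.652992248535156, 43.86944580078125), 24.041170120239258)
(571, 141, 69, 220) ((486.3642578125, -561.0403442382812), (204.05828857421875, 51.96894454956055), 4.744255065917969)
```

View pics/w21.png

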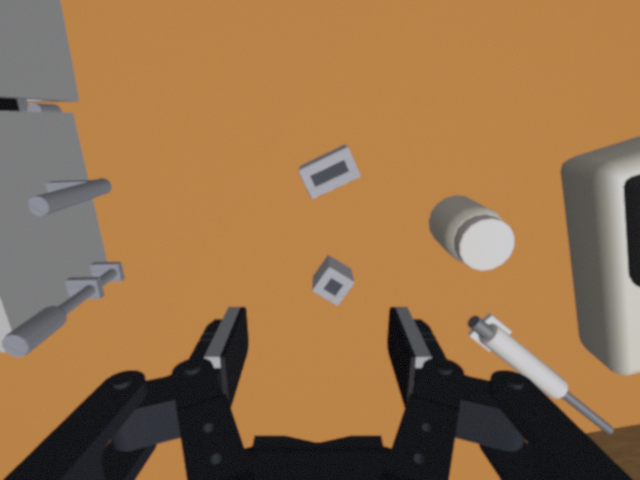

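Oblong at (569,−335), 26.7×43.9, long axis at −66°. Square at (471,−337). The sizes match. I'll grip the oblong along its length, so the tool turns 25°.

Request:
apply_moves --motion "21 4.2 0 0 0.15; 21.4 4.2 0 0 0.15; 0 0 40 -0.145 0.15; 0 0 40 -0.146 0.15; 0 0 40 -0.146 0.15; 0 0 30 0 0.15; 0 0 0 0 0.15; 0 0 0 0 0.15"

```text
clock: 25.15
position: [570.3, -331.5, 111.4]
eef_rot: [-0.001, 0.978, 0.21, -0.001]
ft_force: [0.3, -0.4, 0.4]
grip_width: 72.6
```

```bash
cat >> h.py <<'E'
def tops(c,zc,tol=9,zp=None,area=250,box=(0,0,640,480)):
    b=c["frame"].astype(int); z=cloud(c)[...,2]; m=((b[...,2]-b[...,0])<40)&(abs(z-zc)<tol)
    w=np.zeros(m.shape,np.uint8); x0,y0,x1,y1=box; w[y0:y1,x0:x1]=m[y0:y1,x0:x1]
    w=cv2.morphologyEx(w,cv2.MORPH_CLOSE,np.ones((7,7),np.uint8))
    for k in cv2.findContours(w,cv2.RETR_EXTERNAL,cv2.CHAIN_APPROX_NONE)[0]:
        if cv2.contourArea(k)<area: continue
        r=cv2.minAreaRect(ray(c,k.reshape(-1,2).astype(float),zp or zc)[:,:2].astype(np.float32))
        print(cv2.boundingRect(k),np.round(r[0],1),np.round(r[1],1),round(r[2],1),"tool",intool([*r[0],zp or zc]).round(1))
E
python3 - <<'E'
from h import *
o=pose();c=snap("w22");tops(c,32)
E
```

```text
t 25.15 tcp [ 570.3 -331.5  111.4] yaw(y-axis) -1.149 z [-0.002  0.001 -1.   ] F [ 0.3 -0.4  0.4] w 72.6
(227, 424, 40, 28) [ 485.7 -330. ] [11.1 21.8] 54.4 tool [-76.9 -37.5  81.2]
(271, 281, 97, 59) [ 570.7 -334. ] [29.9 43.9] 24.3 tool [-1.1  0.9 81.3]
```

View pics/w22.png

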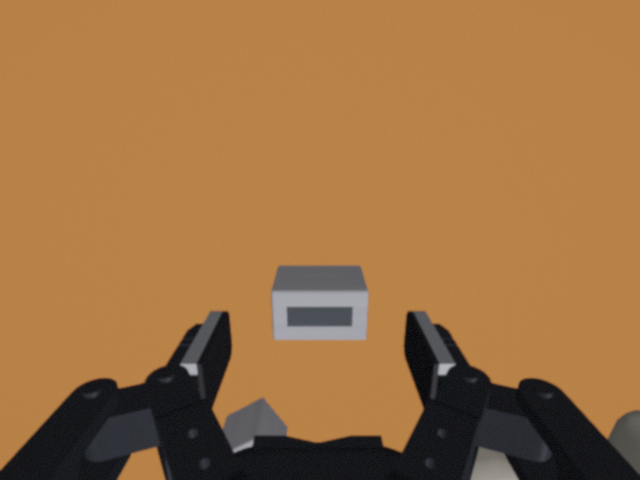

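Request:
apply_moves --motion "-2.2 0 10 0 0.15; 0 0 10 0 0.15; 0 0 0 0 1; 0 0 0 0 1; 0 0 0 0 1; 0 0 0 0 1"

```text
clock: 25.8
position: [568.3, -334.2, 92.1]
eef_rot: [0.0, 0.978, 0.209, 0.0]
ft_force: [0.8, -0.9, 1.9]
grip_width: 42.3
```

Run:
```python
from h import *
o=pose();c=snap("w23")
```

```text
t 25.8 tcp [ 568.3 -334.2   92.1] yaw(y-axis) -1.15 z [ 0. -0. -1.] F [ 0.8 -0.9  1.9] w 42.3
```

View pics/w23.png

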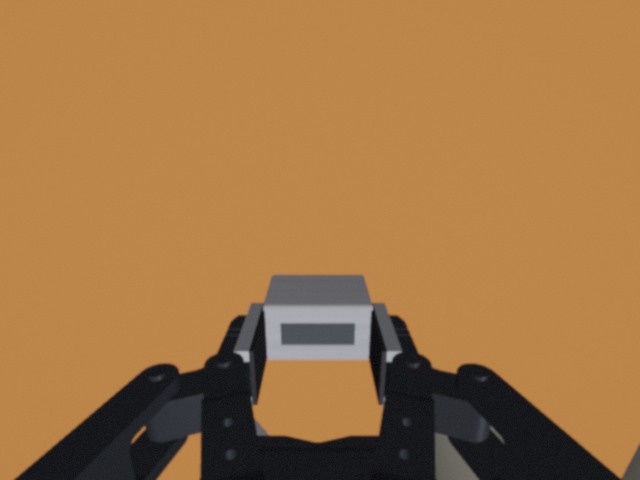

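Run:
```python
from h import *
c=ld("w23"); o=bot.get_obs(); print(intool(ray(c,[(265,306),(372,306),(269,359),(370,359)],o["position"][2]-60)).round(1))
```

```text
[[ 12.2 -19.2  60. ]
 [ 12.2  23.5  60. ]
 [-12.7 -18.7  60. ]
 [-12.7  23.8  60. ]]
```

Request:
apply_moves --motion "0 0 -20 0 1; 0 0 -40 0 1; 0 0 -40 0.145 1; 0 0 -30 0.146 1; 0 0 0 0.146 1; 13 -46 0 0 1; 13 -46 0 0 1; 0 -46 0 0 1"

```text
clock: 26.65
position: [597.1, -195.2, 221.9]
eef_rot: [0.0, 1.0, -0.009, 0.001]
ft_force: [0.1, -0.2, -1.1]
grip_width: 42.7
```

Request:
apply_moves --motion "0 -46 0 0 1; 0 -46 0 0 1; 0 -46 0 0 1; 0 -46 0 0 1; 0 -46 0 0 1; 0 -21 0 0 1; 0 0 0 0 1; 0 0 0 0 1"

```text
clock: 27.45
position: [600.3, 54.8, 221.6]
eef_rot: [0.0, 1.0, -0.007, -0.0]
ft_force: [0.5, 0.4, -1.3]
grip_width: 41.9
```

Run:
```python
from h import *
o=pose();c=snap("w24"); floors(c,(60,100,480,320))
```

```text
t 27.45 tcp [600.3  54.8 221.6] yaw(y-axis) -1.586 z [-0. -0. -1.] F [ 0.5  0.4 -1.3] w 41.9
px [263 298] [373 319] mid world [553.2  53.3] size [17.3 80.4] tool [-47.2   1.3 168.7]
px [282 238] [351 277] mid world [592.8  53.7] size [29.  48.1] tool [ -7.6   0.3 168.7]
px [382 237] [428 276] mid world [592.6  -7.4] size [29.  30.6] tool [ -6.8  61.4 168.7]
px [196 236] [259 277] mid world [594.4 115. ] size [30.4 43.1] tool [ -7.  -61.  168.7]
px [ 60 100] [479 319] mid world [620.5  96. ] size [151.4 295. ] tool [ 19.4 -42.5 168.7]
```

View pics/w24.png

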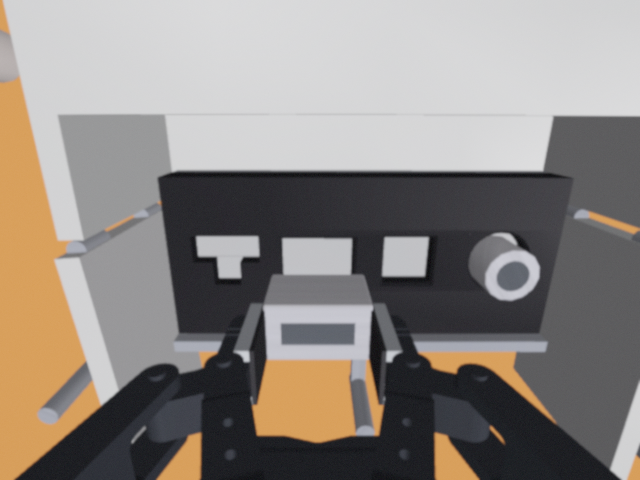

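Run:
```python
from h import *
c=ld("w24"); o=bot.get_obs(); cv2.imwrite("pics/w24z.png",cv2.resize(c["f"][225:375,250:390],None,fx=5,fy=4,interpolation=cv2.INTER_CUBIC))
P=cloud(c)
for uv in [(318,315),(318,352),(275,330),(360,330),(318,290),(318,300)]: print(uv,intool(P[uv[1],uv[0]]).round(1))
for zt in (58,60,62): print(zt,intool(ray(c,[(265,306),(372,306),(269,359),(370,359)],o["position"][2]-zt)).round(1).tolist())
for zt in (90,92): print(zt,intool(ray(c,[(273,276),(366,276)],o["position"][2]-zt)).round(1).tolist())
```

```text
(318, 315) [ 9.5  1.1 58.8]
(318, 352) [-8.3  1.1 59.5]
(275, 330) [  2.3 -16.3  59.3]
(360, 330) [ 2.5 18.1 59.1]
(318, 290) [13.8  1.1 72.6]
(318, 300) [13.2  1.1 64.6]
58 [[13.9, -19.7, 58.0], [14.0, 22.3, 58.0], [-10.7, -19.1, 58.0], [-10.6, 22.7, 58.0]]
60 [[12.8, -20.0, 60.0], [12.9, 22.6, 60.0], [-12.1, -19.4, 60.0], [-12.0, 23.0, 60.0]]
62 [[11.8, -20.3, 62.0], [11.8, 22.9, 62.0], [-13.5, -19.8, 62.0], [-13.5, 23.3, 62.0]]
90 [[12.8, -20.3, 90.0], [12.9, 24.0, 90.0]]
92 [[11.9, -20.5, 92.0], [12.0, 24.2, 92.0]]
```

View pics/w24z.png

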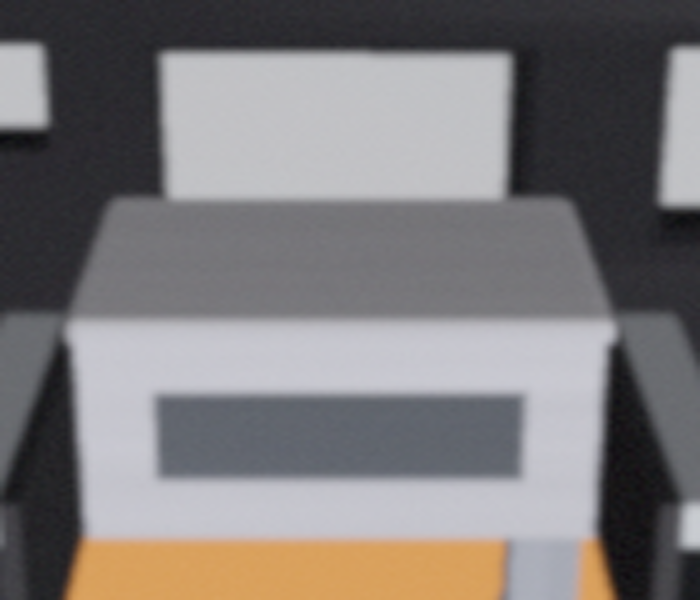

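Request:
apply_moves --motion "-5.5 -1 20 0 1; 0 0 20 0 1; 0 0 14 0 1; 0 0 0 0 1; 0 0 0 0 1"

```text
clock: 28.0
position: [595.3, 54.8, 167.9]
eef_rot: [0.0, 1.0, -0.009, -0.0]
ft_force: [-0.6, -0.5, -0.2]
grip_width: 42.2
```

Run:
```python
from h import *
o=pose();c=snap("w25"); floors(c,(60,200,480,350))
```

```text
t 28.0 tcp [595.3  54.8 167.9] yaw(y-axis) -1.588 z [-0. -0. -1.] F [-0.6 -0.5 -0.2] w 42.2
px [263 298] [373 349] mid world [567.3  53.3] size [33.5 62.4] tool [-28.6   2.1 115.7]
px [273 261] [361 277] mid world [601.5  53.4] size [ 9.5 48. ] tool [  5.6   1.5 115.7]
px [400 259] [457 306] mid world [592.1  -7.8] size [28.5 30. ] tool [ -2.7  62.9 115.7]
px [164 259] [243 308] mid world [593.6 115.4] size [29.7 42.4] tool [ -3.3 -60.3 115.7]
px [ 60 200] [138 349] mid world [597.2 182.6] size [89.6 46.9] tool [  -0.8 -127.6  115.7]
```

View pics/w25.png

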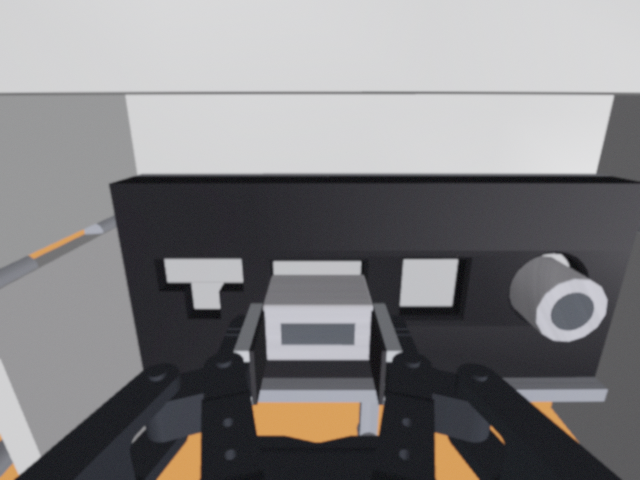

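Request:
apply_moves --motion "-0.5 0 9 0 1; 0 0 6 0 1; 0 0 5 0 1; 0 0 3 0 1; 0 0 0 0 1; 0 0 0 0 1"

```text
clock: 28.65
position: [594.9, 55.7, 145.1]
eef_rot: [0.0, 1.0, -0.008, 0.001]
ft_force: [-0.0, -1.0, -0.2]
grip_width: 42.5
```

Run:
```python
from h import *
o=pose();c=snap("w26")
```

```text
t 28.65 tcp [594.9  55.7 145.1] yaw(y-axis) -1.587 z [ 0.001 -0.    -1.   ] F [-0.  -1.  -0.2] w 42.5
```

View pics/w26.png

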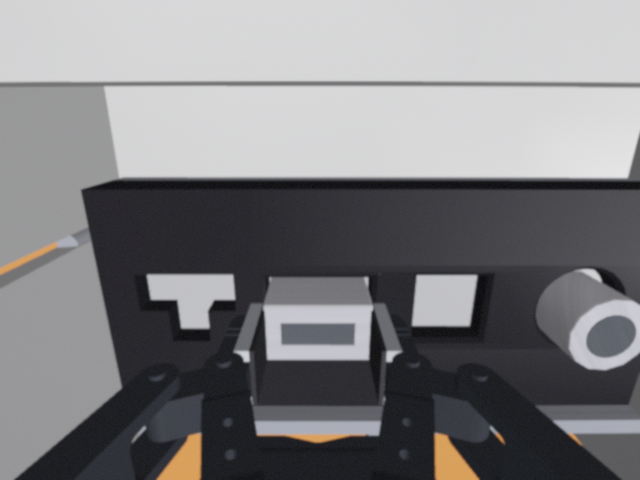

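In with no resistance. I'll press until contact, then release.

Request:
apply_moves --motion "0 0 2 0 1; 0 0 1 0 1; 0 0 0 0 1"

```text
clock: 29.0
position: [596.4, 55.6, 145.0]
eef_rot: [0.0, 1.0, -0.008, 0.002]
ft_force: [-0.5, 0.4, 8.6]
grip_width: 42.3
```

Request:
apply_moves --motion "0 0 0 0 0.38; 0 0 0 0 0.38; 0 0 -30 0 0.38; 0 0 -45 0 0.38; 0 0 -45 0 0.38; 0 0 0 0 0.38; 0 0 0 0 0.38"

```text
clock: 29.7
position: [594.9, 55.6, 263.1]
eef_rot: [0.0, 1.0, -0.008, 0.001]
ft_force: [-1.4, 0.5, -1.2]
grip_width: 53.2
```

Run:
```python
from h import *
o=pose();c=snap("w27"); tops(c,85,8)
P=cloud(c)
```

```text
t 29.7 tcp [594.9  55.6 263.1] yaw(y-axis) -1.587 z [ 0.002 -0.    -1.   ] F [-1.4  0.5 -1.2] w 53.2
(346, 304, 101, 9) [542.8  -4.7] [75.5  6.8] 89.1 tool [-50.   61.2 176.1]
(253, 304, 93, 9) [544.   68.6] [69.6  6.8] 89.1 tool [-50.  -12.2 176.1]
(287, 220, 62, 38) [598.8  53.8] [43.9 27.5] 89.1 tool [  5.    1.8 176. ]
(458, 217, 51, 48) [595.3 -64.6] [37.1 32.9] 56.1 tool [  3.5 120.2 176. ]
(525, 205, 60, 183) [ 544.4 -118.9] [ 18.9 152.6] 87.4 tool [-46.6 175.3 176.1]
(142, 204, 51, 161) [560.3 164.6] [130.7  13.6] 3.1 tool [ -35.2 -108.4  176.1]
(556, 107, 35, 89) [ 656.  -115.6] [12.7 56.8] 89.2 tool [ 65.  170.2 175.9]
(143, 106, 22, 90) [660.5 160.8] [ 7.7 57.2] 88.6 tool [  65.  -106.2  175.9]
```

View pics/w27.png

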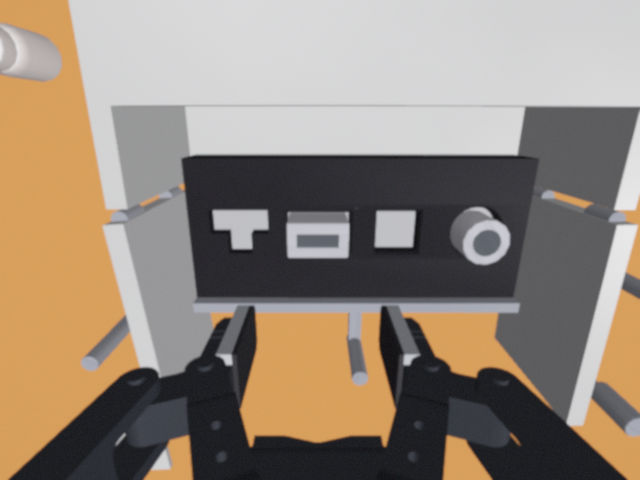

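Request:
apply_moves --motion "-15 44 0 0 0.3; -15 44 0 0 0.3; -15 44 0 0 0.3; -15 44 0 0 0.3; -20 44 0 0 0.3; -20 44 0 0 0.3; -20 44 0 0 0.3; -20 44 0 0 0.3"

```text
clock: 30.55
position: [446.9, -294.8, 259.0]
eef_rot: [-0.002, 1.0, -0.008, -0.002]
ft_force: [1.3, 0.1, -0.3]
grip_width: 59.7
```

Request:
apply_moves --motion "0 38 0 0.15 0.3; 0 0 0 0.15 0.3; 0 0 0 0.15 0.3; 0 0 0 0.128 0.3; 0 0 0 0 0.3; 0 0 0 0 0.3"

```text
clock: 31.15
position: [447.7, -331.5, 259.9]
eef_rot: [-0.001, 0.957, -0.291, -0.002]
ft_force: [0.4, 0.3, -0.3]
grip_width: 59.6
```

Run:
```python
from h import *
o=pose();c=snap("w28"); tops(c,32)
```

```text
t 31.15 tcp [ 447.7 -331.5  259.9] yaw(y-axis) -2.162 z [-0.002  0.003 -1.   ] F [ 0.4  0.3 -0.3] w 59.6
(41, 236, 70, 68) [ 531.4 -130.4] [68.3 17.9] 2.2 tool [ -42.2 -213.4  228.6]
(0, 188, 40, 42) [ 599.1 -129.9] [38.9 17. ] 1.2 tool [  13.6 -251.6  228.4]
(291, 182, 34, 35) [ 469.8 -337.5] [27.5 28.4] 56.1 tool [ 22.1  -7.2 228.3]
(502, 148, 131, 33) [ 377.9 -527. ] [107.2  17.3] 50.6 tool [ 51.6 201.4 228.1]
(532, 0, 108, 105) [ 445.1 -570.8] [116.5  12.6] 17.3 tool [131.8 200.2 227.9]
```

View pics/w28.png

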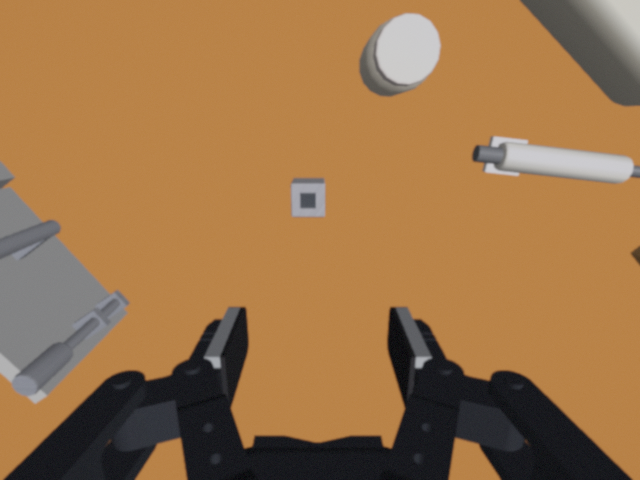

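Request:
apply_moves --motion "22 -8.8 0 0 0.3; 0 0 45 0 0.3; 0 0 45 0 0.3; 0 0 45 0 0.3; 0 0 18 0 0.3; 0 0 0 0 0.3; 0 0 0 0 0.3"

```text
clock: 31.9
position: [471.6, -337.1, 109.0]
eef_rot: [-0.0, 0.956, -0.292, -0.0]
ft_force: [0.3, -0.9, 0.7]
grip_width: 59.7
```

Run:
```python
from h import *
o=pose();c=snap("w29"); tops(c,32)
```

```text
t 31.9 tcp [ 471.6 -337.1  109. ] yaw(y-axis) -2.164 z [-0.  0. -1.] F [ 0.3 -0.9  0.7] w 59.7
(288, 282, 62, 64) [ 471.  -338.7] [27.8 32.3] 55.8 tool [-0.7  1.4 78.3]
(423, 6, 55, 127) [ 526.2 -433.1] [17.6 43.5] 69.7 tool [97.8 48.8 78.6]
```

View pics/w29.png

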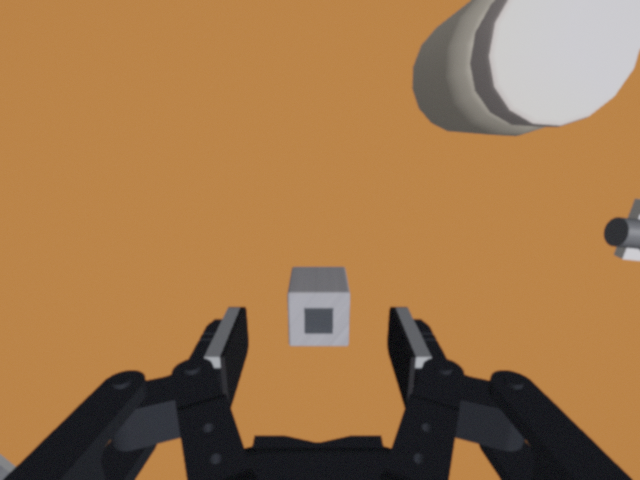

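Request:
apply_moves --motion "-2.5 0 9 0 0.3; 0 0 8 0 0.3; 0 0 0 0 1; 0 0 0 0 1; 0 0 0 0 1; 0 0 0 0 1; 0 0 0 0 1"

```text
clock: 32.65
position: [469.5, -335.9, 92.2]
eef_rot: [0.0, 0.956, -0.293, 0.0]
ft_force: [0.3, -0.2, 1.3]
grip_width: 26.1
```

Run:
```python
from h import *
o=pose();c=snap("w30")
```

```text
t 32.65 tcp [ 469.5 -335.9   92.2] yaw(y-axis) -2.165 z [ 0.001 -0.001 -1.   ] F [ 0.3 -0.2  1.3] w 26.1
```

View pics/w30.png

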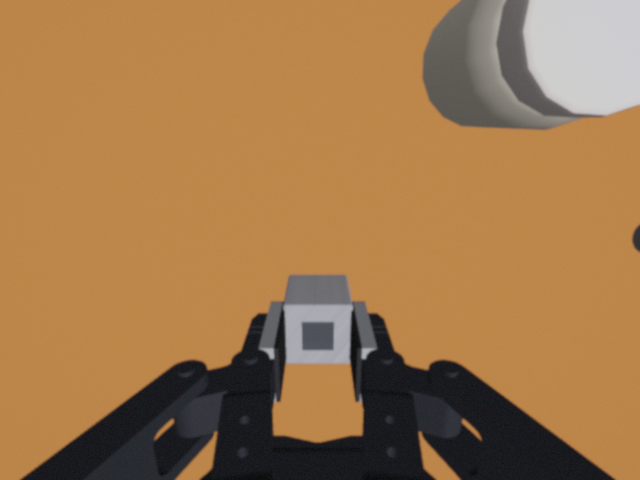

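Request:
apply_moves --motion "0 0 -20 0 1; 0 0 -40 0 1; 0 0 -40 -0.145 1; 0 0 -20 -0.145 1; 0 0 0 -0.145 1; 0 0 0 -0.143 1; 14.9 -41.7 0 0 1; 14.9 -41.7 0 0 1"

```text
clock: 33.5
position: [500.3, -252.7, 211.8]
eef_rot: [-0.0, 1.0, -0.01, 0.0]
ft_force: [-0.0, 0.2, -0.2]
grip_width: 26.2
```

Request:
apply_moves --motion "14.9 -41.7 0 0 1; 14.9 -41.7 0 0 1; 14.9 -41.7 0 0 1; 14.9 -41.7 0 0 1; 14.9 -41.7 0 0 1; 14.9 -41.7 0 0 1; 0 0 0 0 1; 0 0 0 0 1"

```text
clock: 34.3
position: [593.8, -3.1, 211.5]
eef_rot: [0.0, 1.0, -0.007, -0.0]
ft_force: [-0.2, -0.8, 0.3]
grip_width: -0.2
```

Run:
```python
from h import *
o=pose();c=snap("w31"); floors(c,(60,100,480,320))
```

```text
t 34.3 tcp [593.8  -3.1 211.5] yaw(y-axis) -1.585 z [-0.001 -0.    -1.   ] F [-0.2 -0.8  0.3] w -0.2
px [244 274] [318 319] mid world [561.4  21.2] size [34.6 51.9] tool [-32.3 -24.6 158.3]
px [176 230] [264 286] mid world [590.3  60. ] size [40.1 57.9] tool [ -4.1 -63.9 158.3]
px [296 229] [344 270] mid world [595.6  -6.5] size [28.8 32. ] tool [  2.3   2.6 158.3]
px [100 227] [163 271] mid world [597.6 117. ] size [30.9 39.7] tool [   2.4 -120.9  158.2]
px [394 224] [452 294] mid world [587.4 -75.7] size [50.  39.4] tool [ -4.9  71.9 158.3]
px [ 60 217] [ 83 319] mid world [583.2 169.8] size [74.6 16.8] tool [ -12.8 -173.5  158.3]
px [ 60 100] [479 162] mid world [671.   25.5] size [ 35.9 253.7] tool [ 77.2 -30.6 158.2]
```

View pics/w31.png

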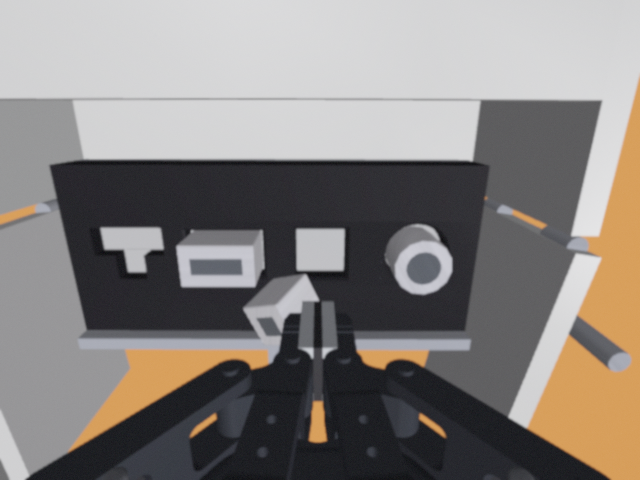

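The square slipped out of the fingers on arrival (opening −0.2) and appears at (283,305) near the tray's front. I'll back up and look.

Request:
apply_moves --motion "0 0 -40 0 0.5; 0 0 -30 0 0.5; 0 0 0 0 0.5; 0 0 0 0 0.5"

```text
clock: 34.75
position: [593.8, -5.1, 282.2]
eef_rot: [0.0, 1.0, -0.009, 0.0]
ft_force: [0.1, 0.1, -0.2]
grip_width: 42.9
```

Run:
```python
from h import *
o=pose();c=snap("w32"); s=snap("s32","scene"); cv2.imwrite("pics/s32z.png",cv2.resize(s["frame"][170:330,200:420],None,fx=3.5,fy=3.5))
```

```text
t 34.75 tcp [593.8  -5.1 282.2] yaw(y-axis) -1.588 z [ 0.001 -0.    -1.   ] F [ 0.1  0.1 -0.2] w 42.9
```

View pics/w32.png

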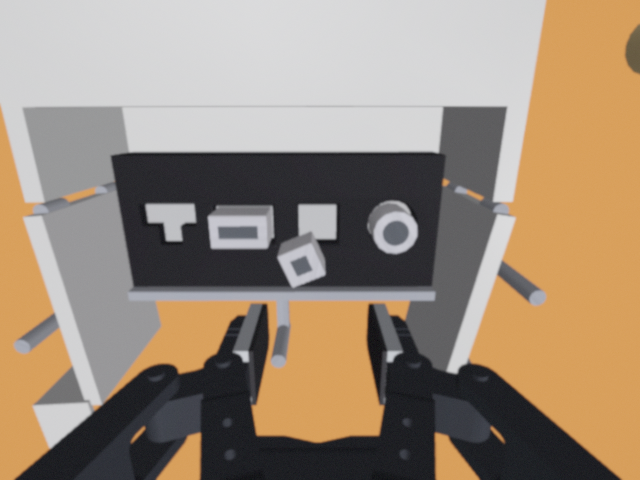

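View pics/s32z.png

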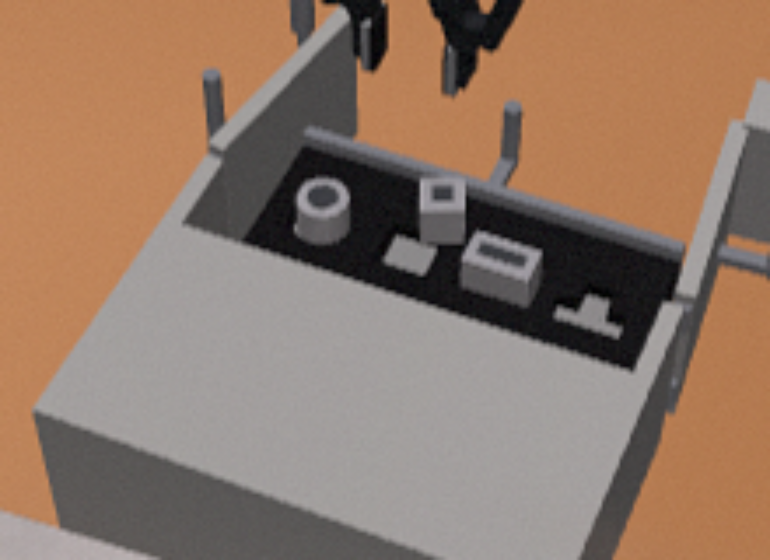

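It landed upright on the foam at (300,260), in front of its own cutout. Measuring to regrasp it.

Run:
```python
from h import *
c=ld("w32"); 
g=c["f"]; cv2.imwrite("pics/w32z.png",cv2.resize(g[190:300,190:440],None,fx=3.2,fy=3.2,interpolation=cv2.INTER_CUBIC))
P=cloud(c)
for uv in [(310,252),(290,262),(316,262),(302,280),(238,224),(264,240),(395,218),(395,247)]: print(uv,P[uv[1],uv[0]].round(1))
```

```text
(310, 252) [585.4  -1.2  98.4]
(290, 262) [577.9  13.8  98.6]
(316, 262) [577.2  -5.4  97.5]
(302, 280) [563.5   5.3  99.3]
(238, 224) [604.4  52.7  86.4]
(264, 240) [591.5  33.9  86.5]
(395, 218) [606.7 -65.2  85.3]
(395, 247) [584.4 -66.   87.2]
```

View pics/w32z.png

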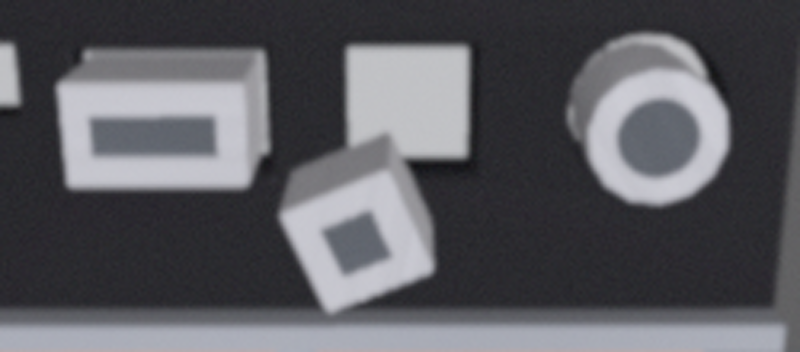

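Run:
```python
from h import *
c=ld("w32")
f=lambda pts:[((x+.5)/3.2-.5+190,(y+.5)/3.2-.5+190) for x,y in pts]
W=ray(c,f([(281,214),(392,168),(434,270),(330,313)]),97.5); print(W.round(1)); m=W.mean(0); r=cv2.minAreaRect(W[:,:2].astype(np.float32)); print(r); print("tool",intool(m), intool(W).round(1))
d=W[1]-W[0]; a=np.arctan2(d[1],d[0]); d2=W[2]-W[3]; print(a,np.arctan2(d2[1],d2[0]))
S=ray(c,f([(57,84),(250,80),(250,187),(67,187)]),85.5); print(S.round(1))
```

```text
[[582.   23.   97.5]
 [592.7  -2.9  97.5]
 [567.3 -12.3  97.5]
 [556.6  12.7  97.5]]
((574.679443359375, 4.869775772094727), (27.395294189453125, 28.225725173950195), 22.521480560302734)
tool [-17.87328924  -9.33835261 182.53368161] [[-10.9 -27.4 182.5]
 [  0.3  -1.6 182.5]
 [-24.9   8.2 182.5]
 [-36.  -16.6 182.6]]
-1.1777226790661723 -1.1656898214909641
[[610.8  75.2  85.5]
 [611.   30.   85.5]
 [584.6  31.6  85.5]
 [585.4  75.7  85.5]]
```

Request:
apply_moves --motion "-10 -5.6 0 0 0.4; -10.1 -5.7 0 0 0.4; 0 0 0 -0.14 0.4; 0 0 40 -0.14 0.4; 0 0 40 -0.136 0.4; 0 0 20 0 0.4; 0 0 0 0 0.4; 0 0 0 0 0.4"

```text
clock: 35.65
position: [573.5, 8.0, 181.9]
eef_rot: [-0.0, 0.98, 0.199, -0.0]
ft_force: [0.2, -0.5, -0.3]
grip_width: 51.2
```

Run:
```python
from h import *
o=pose();c=snap("w33"); tops(c,97.5,7)
```

```text
t 35.65 tcp [573.5   8.  181.9] yaw(y-axis) -1.171 z [-0.001  0.    -1.   ] F [ 0.2 -0.5 -0.3] w 51.2
(442, 438, 30, 42) [ 514.1 -100.4] [15.4 29.1] 82.8 tool [-97.8  76.1  85.6]
(517, 310, 104, 84) [ 598.8 -115.7] [18.9 55.3] 77.2 tool [-25.8 123.2  85.7]
(290, 271, 60, 60) [576.    6.3] [31.  27.8] 22.2 tool [ 0.8  1.9 85.7]
(590, 225, 50, 81) [ 646.6 -116. ] [16.4 37.3] 88.8 tool [ 18.1 142.   85.8]
(0, 0, 23, 37) [639.8 158.1] [12.8  8. ] 8.0 tool [ 118.6 -113.    85.7]
```

View pics/w33.png

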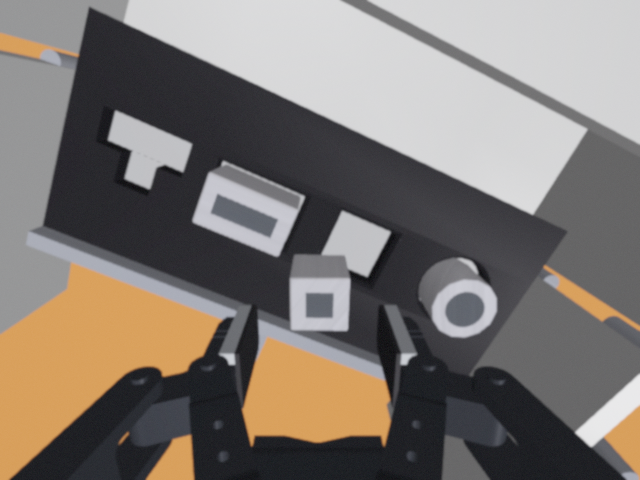

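Request:
apply_moves --motion "-0.9 0.2 15 0 0.4; 0 0 14 0 0.4; 0 0 0 0 0.4; 0 0 0 0 1; 0 0 0 0 1; 0 0 0 0 1; 0 0 0 0 1"

```text
clock: 36.4
position: [573.4, 7.0, 153.2]
eef_rot: [0.0, 0.98, 0.199, 0.0]
ft_force: [-0.2, -0.5, -1.0]
grip_width: 26.7
```

Run:
```python
from h import *
o=pose();c=snap("w34")
```

```text
t 36.4 tcp [573.4   7.  153.2] yaw(y-axis) -1.171 z [ 0.001 -0.    -1.   ] F [-0.2 -0.5 -1. ] w 26.7
```

View pics/w34.png

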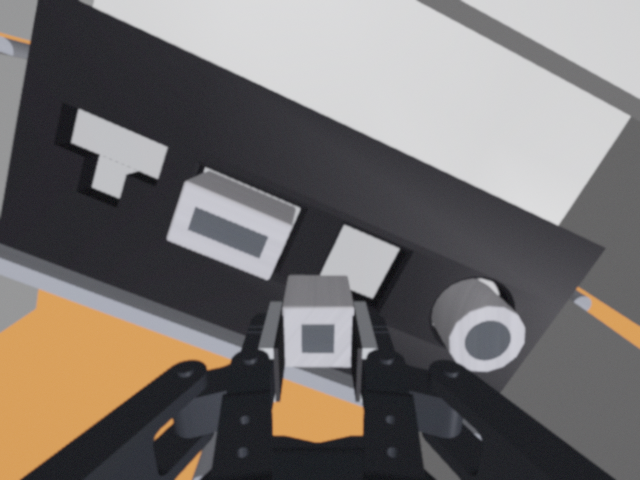

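Request:
apply_moves --motion "0 0 -10 0 1; 0 0 -15 0 1; 0 0 -5 0.1 1; 0 0 0 0.1 1; 0 0 0 0.1 1; 0 0 0 0.116 1; 10 5.5 0 0 1; 10.7 5.6 0 0 1"

```text
clock: 37.25
position: [594.9, -4.8, 184.2]
eef_rot: [0.0, 1.0, -0.007, 0.001]
ft_force: [-0.2, -0.0, -0.4]
grip_width: 26.8
```

Request:
apply_moves --motion "0 0 0 0 1; 0 0 10 0 1; 0 0 0 0 1"

```text
clock: 37.55
position: [592.7, -4.3, 170.7]
eef_rot: [-0.0, 1.0, -0.008, -0.002]
ft_force: [-0.4, -1.0, -0.7]
grip_width: 26.9
```

Run:
```python
from h import *
o=pose();c=snap("w35"); floors(c,(60,200,330,330))
cv2.imwrite("pics/w35z.png",cv2.resize(c["frame"][230:380,100:450],None,fx=2.2,fy=2.2,interpolation=cv2.INTER_CUBIC))
```

```text
t 37.55 tcp [592.7  -4.3 170.7] yaw(y-axis) -1.587 z [-0.004  0.001 -1.   ] F [-0.4 -1.  -0.7] w 26.9
px [282 281] [329 329] mid world [574.7   1.3] size [30.8 27.3] tool [-17.7  -5.1 118.2]
px [141 251] [251 320] mid world [587.5  62.3] size [42.8 60.9] tool [ -5.9 -66.3 118.2]
px [290 248] [329 281] mid world [599.9  -1.6] size [19.6 21.7] tool [  7.5  -2.7 118.2]
px [ 60 247] [129 297] mid world [597.  117.8] size [30.3 38.4] tool [   2.7 -122.   118.2]
```

View pics/w35.png

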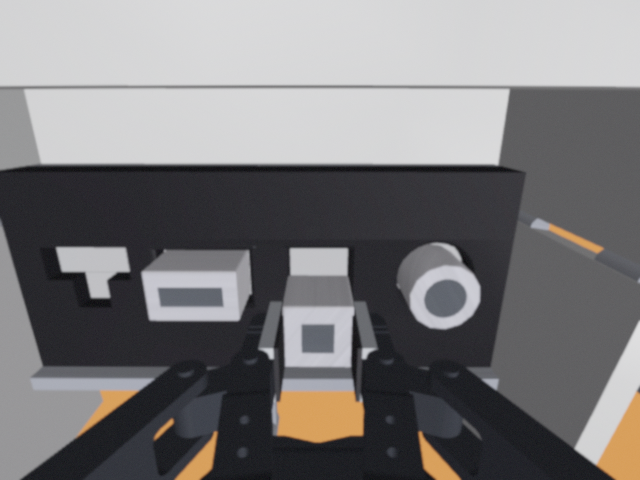

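Request:
apply_moves --motion "0 0 0 0 1; 0 0 0 0 1"

```text
clock: 37.8
position: [593.6, -4.2, 172.8]
eef_rot: [-0.0, 1.0, -0.008, -0.0]
ft_force: [0.0, -0.8, 0.4]
grip_width: 26.1
```

Run:
```python
from h import *
o=pose();c=snap("w36"); P=cloud(c)
for uv in [(318,290),(318,297),(318,318),(318,356),(300,335),(340,335)]: print(uv,intool(P[uv[1],uv[0]]).round(1))
floors(c,(60,230,129,330));floors(c,(280,230,360,280))
print(intool(ray(c,[(319,307),(319,364),(319,277)],[o["position"][2]-56.2,o["position"][2]-56.2,o["position"][2]-88.2])).round(1))
cv2.imwrite("pics/w36z.png",cv2.resize(c["frame"][230:380,240:400],None,fx=4,fy=4,interpolation=cv2.INTER_CUBIC))
```

```text
t 37.8 tcp [593.6  -4.2 172.8] yaw(y-axis) -1.587 z [-0.  0. -1.] F [ 0.  -0.8  0.4] w 26.1
(318, 290) [14.5  1.8 71.3]
(318, 297) [15.1  1.8 63.7]
(318, 318) [10.2  1.8 55.3]
(318, 356) [-7.7  1.8 56.1]
(300, 335) [ 2.7 -5.3 55.2]
(340, 335) [ 4.  10.4 53.2]
px [ 60 248] [128 298] mid world [596.9 117.9] size [30.6 38.5] tool [   1.2 -122.2  120. ]
px [290 249] [347 278] mid world [601.1  -6.6] size [17.4 31.9] tool [  7.3   2.1 120. ]
[[ 14.5   2.2  56.4]
 [-11.7   2.3  56.4]
 [ 13.1   2.3  88.4]]
```

View pics/w36z.png

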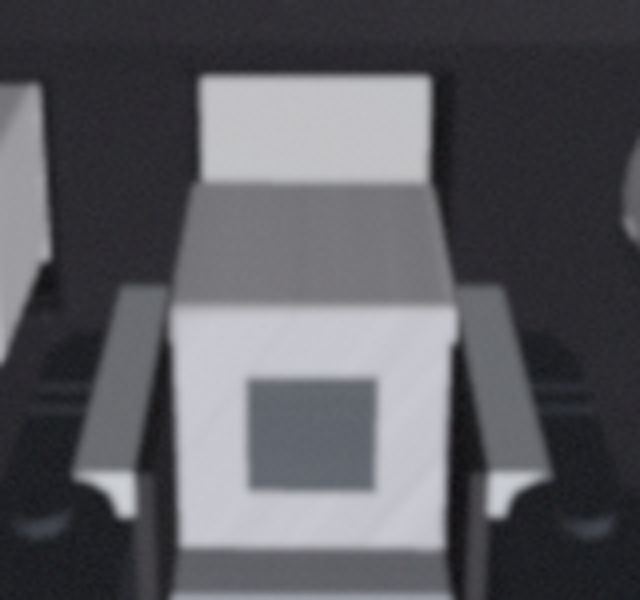

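Request:
apply_moves --motion "3 0 8 0 1; 0 0 8 0 1; 0 0 0 0 1; 0 0 0 0 1"

```text
clock: 38.25
position: [596.4, -4.4, 156.0]
eef_rot: [-0.0, 1.0, -0.008, -0.001]
ft_force: [-0.7, -0.9, 0.4]
grip_width: 26.4
```

Run:
```python
from h import *
o=pose();c=snap("w37"); 
floors(c,(20,230,120,330));floors(c,(280,230,360,281))
cv2.imwrite("pics/w37z.png",cv2.resize(c["frame"][230:380,240:400],None,fx=4,fy=4,interpolation=cv2.INTER_CUBIC))
```

```text
t 38.25 tcp [596.4  -4.4 156. ] yaw(y-axis) -1.587 z [-0.002  0.    -1.   ] F [-0.7 -0.9  0.4] w 26.4
px [ 39 265] [115 317] mid world [596.5 118.2] size [30.1 38. ] tool [  -2.1 -122.6  103.5]
px [288 266] [349 280] mid world [605.1  -6.7] size [ 7.8 31.3] tool [  8.6   2.2 103.5]
```

View pics/w37z.png

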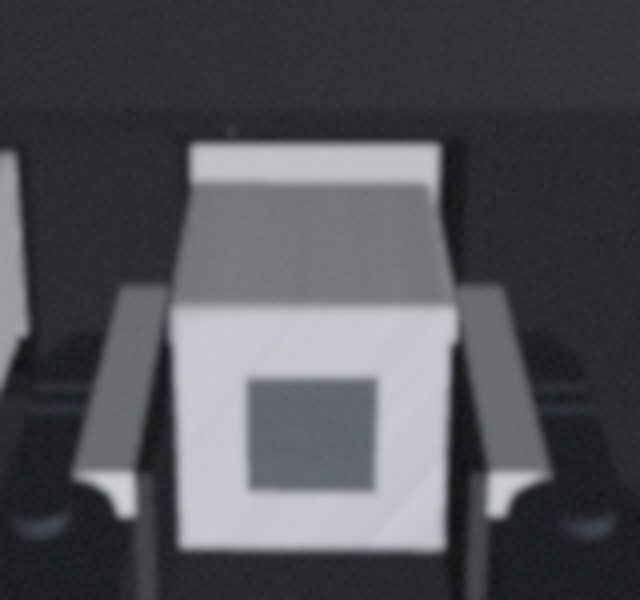

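Request:
apply_moves --motion "0.3 0 6 0 1; 0 0 5 0 1; 0 0 3 0 1; 0 0 0 0 1; 0 0 0 0 1"

```text
clock: 38.8
position: [597.0, -4.4, 142.7]
eef_rot: [-0.0, 1.0, -0.008, -0.0]
ft_force: [0.3, -0.1, -0.0]
grip_width: 26.5
```

Request:
apply_moves --motion "0 0 2 0 1; 0 0 1.5 0 1; 0 0 0 0 1"

```text
clock: 39.1
position: [598.1, -4.5, 141.1]
eef_rot: [0.0, 1.0, -0.008, 0.001]
ft_force: [-0.7, 0.6, 4.2]
grip_width: 26.6
```

Request:
apply_moves --motion "0 0 -1 0 0.55; 0 0 0 0 0.55; 0 0 -30 0 0.55; 0 0 -40 0 0.55; 0 0 -50 0 0.55; 0 0 -20 0 0.55; 0 0 0 0 0.55"

```text
clock: 39.8
position: [598.8, -4.7, 285.4]
eef_rot: [0.001, 1.0, -0.008, 0.005]
ft_force: [-0.1, 0.1, -0.3]
grip_width: 38.3
```

Run:
```python
from h import *
o=pose();c=snap("w38"); cv2.imwrite("pics/w38z.png",cv2.resize(c["frame"][180:310,110:450],None,fx=2.3,fy=2.3,interpolation=cv2.INTER_CUBIC))
```

```text
t 39.8 tcp [598.8  -4.7 285.4] yaw(y-axis) -1.587 z [ 0.009 -0.002 -1.   ] F [-0.1  0.1 -0.3] w 38.3
```

View pics/w38z.png

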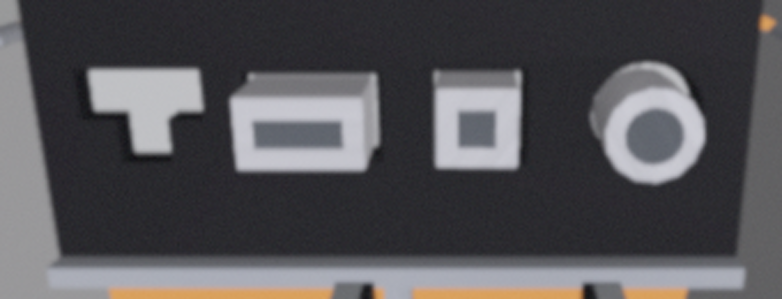

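Run:
```python
from h import *
c=ld("w38"); P=cloud(c); z=P[...,2]
def med(zx0,zy0,zx1,zy1):
    x0,y0,x1,y1=[int(round(v)) for v in (zx0/2.3+110,zy0/2.3+180,zx1/2.3+110,zy1/2.3+180)]
    s=P[y0:y1,x0:x1].reshape(-1,3); return np.nanmedian(s,0).round(1), np.nanstd(s[:,2]).round(1)
print("foam",med(100,190,700,245),med(200,10,700,50))
print("slim L",med(240,105,250,165),"R",med(345,105,362,165),"top",med(245,100,360,115),"bot",med(245,152,360,166))
print("sq",med(440,93,455,165),med(500,93,515,165))
print("rd",med(608,120,622,150),med(688,120,700,150),med(640,168,670,180),med(640,88,670,100))
t=snap("t40","top"); Q=cloud(t); h=cv2.medianBlur(np.nan_to_num(Q[...,2]).astype(np.float32),3)
b=t["frame"].astype(int); m=((h>20)&(h<45)&((b[...,2]-b[...,0])<30)).astype(np.uint8)
n,l,s,ce=cv2.connectedComponentsWithStats(m)
for i in range(1,n):
    if 25<s[i,4]<400: print(s[i],np.nanmean(Q[l==i],0).round(0))
```

```text
foam (array([559.8,  23.3,  66.2]), np.float64(0.7)) (array([629.9,   2.6,  66.3]), np.float64(0.7))
slim L (array([598.7,  71.6,  86.1]), np.float64(0.6)) R (array([598.2,  35.2,  86.3]), np.float64(0.6)) top (array([608.5,  51.2,  86.2]), np.float64(0.7)) bot (array([590.4,  52.7,  86.3]), np.float64(0.7))
sq (array([600.2,   3.7,  86.1]), np.float64(0.6)) (array([599.9, -16.3,  86.2]), np.float64(0.7))
rd (array([597.3, -52. ,  86. ]), np.float64(0.8)) (array([596.9, -78.8,  86.1]), np.float64(0.6)) (array([583. , -66.4,  86.2]), np.float64(0.6)) (array([611.3, -64.9,  85.7]), np.float64(1.0))
[204 141   6  32  39] [853. 292.  33.]
[235 141  17  10  38] [881. 186.  33.]
[407 140  60  35 156] [ 827. -330.   33.]
[209 142  17   9  47] [880. 259.  34.]
[261 142  18   8  40] [880. 114.  37.]
[288 143  17   8  40] [880.  39.  33.]
[359 152  13   7  34] [ 854. -153.   36.]
[204 196  13  11  41] [722. 274.  35.]
[249 211   5  25  34] [662. 165.  29.]
[349 212   5  26  34] [ 656. -111.   28.]
[ 96 232  17  58 191] [564. 564.  34.]
[501 254  27  69 218] [ 482. -556.   34.]
[464 267   8  16  40] [ 518. -427.   34.]
[486 314  27  23 158] [ 385. -514.   23.]
[547 364  19   4  30] [ 274. -661.   33.]
[517 371  15  54 150] [ 190. -570.   33.]
[306 445  26  15  57] [ 55. -19.  34.]
```

View pics/t40.png

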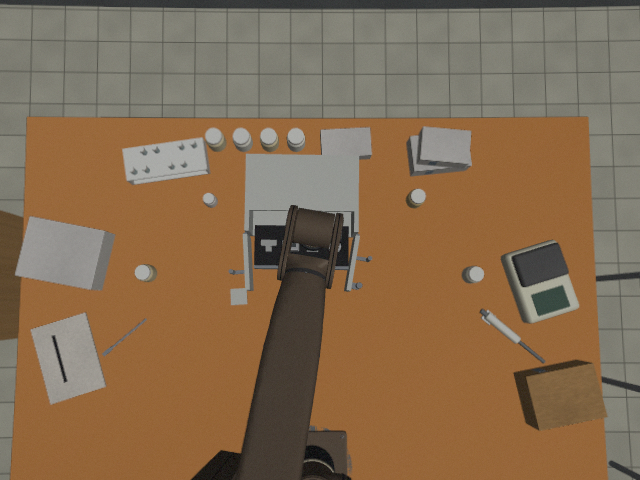

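All three adapters stand 19.9 mm proud of the foam and are level. No tee is present on the table. Next I slide the tray home.

Request:
apply_moves --motion "-48 -15 0 0 0.5; -48 -15 0 0 0.5; -15 0 0 0 0.5; 0 0 40 0 0.5; 0 0 20 0 0.5; 0 0 0 0 0.5; 0 0 0 0 0.5"

```text
clock: 40.6
position: [486.3, 27.3, 218.7]
eef_rot: [-0.0, 1.0, -0.008, -0.002]
ft_force: [-0.0, 0.4, 0.6]
grip_width: 42.7
```

Run:
```python
from h import *
o=pose();c=snap("w41")
```

```text
t 40.6 tcp [486.3  27.3 218.7] yaw(y-axis) -1.587 z [-0.004  0.001 -1.   ] F [-0.   0.4  0.6] w 42.7
```

View pics/w41.png

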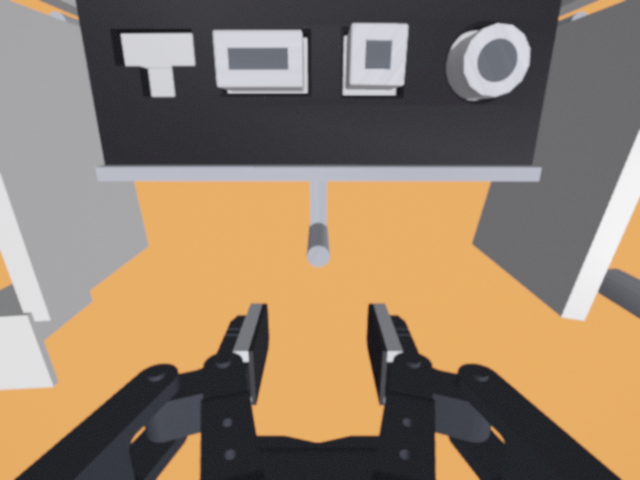

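Run:
```python
from h import *
c=ld("w41"); p=ray(c,[(318,258)],114); print(p,intool(p))
```

```text
[[502.46983309  25.09024791 114.        ]] [[ 15.39578526   1.78594029 106.08758611]]
```

Request:
apply_moves --motion "15.2 0 0 0 0.5; 0 0 35 0 0.55; 0 0 28 0 0.55; 0 0 0 0 0.55; 0 0 0 0 1; 0 0 0 0 1; 0 0 0 0 1; 0 0 0 0 1"

```text
clock: 41.45
position: [503.8, 26.8, 159.7]
eef_rot: [0.0, 1.0, -0.008, 0.002]
ft_force: [-0.8, 0.6, 5.6]
grip_width: 9.9
```

Request:
apply_moves --motion "10 0 0 0 1; 15 0 0 0 1; 20 0 0 0 1; 20 0 0 0 1; 20 0 0 0 1; 20 0 0 0 1; 20 0 0 0 1; 15 0 0 0 1"

```text
clock: 42.25
position: [644.2, 24.5, 159.8]
eef_rot: [0.0, 1.0, -0.008, 0.001]
ft_force: [-2.7, 0.1, 6.3]
grip_width: 9.8
```

Request:
apply_moves --motion "6 0 0 0 1; 3 0 0 0 1; 0 0 0 0 1; 0 0 0 0 1"

```text
clock: 42.65
position: [649.3, 24.4, 159.7]
eef_rot: [0.0, 1.0, -0.008, -0.004]
ft_force: [-12.7, -0.1, 13.1]
grip_width: 9.8
```

Run:
```python
from h import *
o=pose();c=snap("w42")
```

```text
t 42.65 tcp [649.3  24.4 159.7] yaw(y-axis) -1.586 z [-0.008 -0.001 -1.   ] F [-12.7  -0.1  13.1] w 9.8
```

View pics/w42.png

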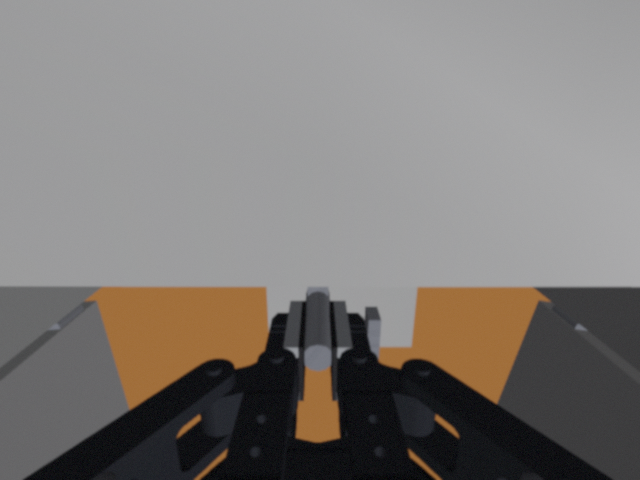

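Request:
apply_moves --motion "0 0 0 0 0.55; 0 0 0 0 0.55; 0 0 -40 0 0.55; 0 0 -50 0 0.55; 0 0 -50 0 0.55; -20 46 0 0 0.55; -20 46 0 0 0.55; -20 46 0 0 0.55"

```text
clock: 43.5
position: [588.6, -113.0, 297.7]
eef_rot: [0.0, 1.0, -0.007, 0.001]
ft_force: [0.4, -0.1, -0.5]
grip_width: 38.3
```

Request:
apply_moves --motion "-18 44 0 -0.15 0.55; 0 0 0 -0.15 0.55; 0 0 0 -0.15 0.55; 0 0 0 -0.15 0.55; 0 0 0 -0.15 0.55; 0 0 0 -0.15 0.55; 0 0 0 -0.15 0.55; 0 0 0 -0.15 0.55"

```text
clock: 44.3
position: [571.5, -153.7, 296.8]
eef_rot: [-0.0, 0.83, 0.557, -0.0]
ft_force: [-0.1, -0.6, 0.1]
grip_width: 38.4
```

Request:
apply_moves --motion "0 0 0 -0.15 0.55; 0 0 0 -0.15 0.55; 0 0 0 0 0.55; 0 0 0 0 0.55"

```text
clock: 44.7
position: [571.5, -153.7, 297.0]
eef_rot: [-0.0, 0.741, 0.672, -0.0]
ft_force: [-0.2, -0.4, 0.2]
grip_width: 38.5
```

Run:
```python
from h import *
o=pose();c=snap("w43")
```

```text
t 44.7 tcp [ 571.5 -153.7  297. ] yaw(y-axis) -0.097 z [-0.  0. -1.] F [-0.2 -0.4  0.2] w 38.5
```

View pics/w43.png

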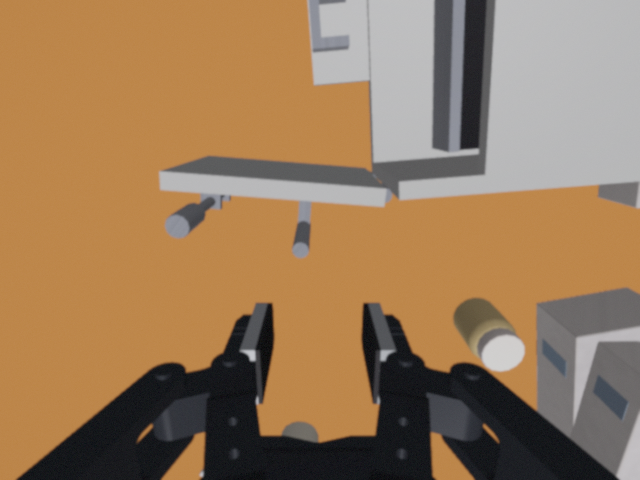

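Run:
```python
from h import *
c=ld("w43"); p=ray(c,[(301,251)],126); print(p,intool(p))
e=ray(c,[(160,190),(388,206)],130); d=e[0]-e[1]; print("edge ang",np.arctan2(d[1],d[0]))
```

```text
[[ 560.21031127 -157.94437998  126.        ]] [[ -5.31917246 -10.81855007 171.06777795]]
edge ang 2.9729084894315245
```

Request:
apply_moves --motion "-5.5 -12.4 0 0 0.55; 0 0 45 0.07 0.55; 0 0 45 0 0.55; 0 0 40 0 0.55; 0 0 7 0 0.55; 0 0 0 0 0.55; 0 0 0 0 0.55"

```text
clock: 45.45
position: [559.8, -158.8, 162.8]
eef_rot: [0.002, 0.763, 0.647, 0.001]
ft_force: [-0.0, -0.8, 0.3]
grip_width: 38.7
```

Run:
```python
from h import *
o=pose();c=snap("w44")
```

```text
t 45.45 tcp [ 559.8 -158.8  162.8] yaw(y-axis) -0.165 z [ 0.003 -0.002 -1.   ] F [-0.  -0.8  0.3] w 38.7
```

View pics/w44.png

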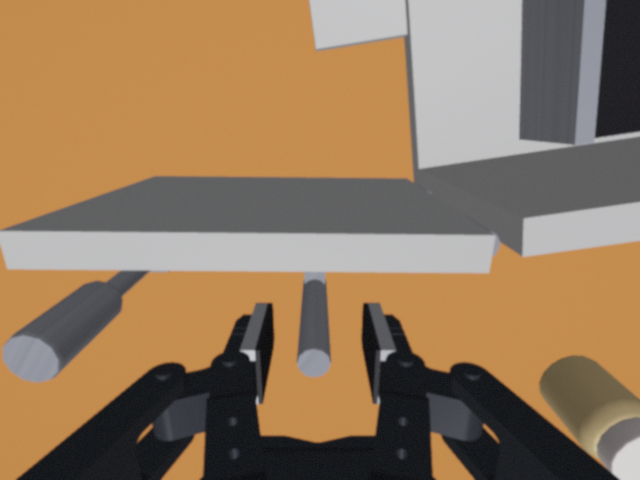

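Request:
apply_moves --motion "0 -0.5 0 0 1; 0 0 0 0 1; 0 0 0 0 1; 0 0 0 0 1; 7.1 -4.8 0 0.125 1; 7.1 -4.8 0 0.125 1; 7.1 -4.8 0 0.125 1; 7.1 -4.8 0 0.125 1"

```text
clock: 46.3
position: [549.5, -125.5, 162.6]
eef_rot: [0.0, 0.9, 0.436, -0.002]
ft_force: [-7.4, -1.0, 9.6]
grip_width: 10.5
```

Request:
apply_moves --motion "7.1 -4.8 0 0.125 1; 7.1 -4.8 0 0.125 1; 7.1 -4.8 0 0.125 1; 7.1 -4.8 0 0.125 1; 7.1 -4.8 0 0.125 1; 7.1 -4.8 0 0.125 1; 0 0 0 0 1"

```text
clock: 47.0
position: [568.2, -75.9, 162.5]
eef_rot: [-0.002, 0.997, 0.077, -0.002]
ft_force: [-9.6, 7.5, 12.8]
grip_width: 10.3
```

Run:
```python
from h import *
o=pose();c=snap("w45")
```

```text
t 47.0 tcp [568.2 -75.9 162.5] yaw(y-axis) -1.416 z [-0.004  0.004 -1.   ] F [-9.6  7.5 12.8] w 10.3
```

View pics/w45.png

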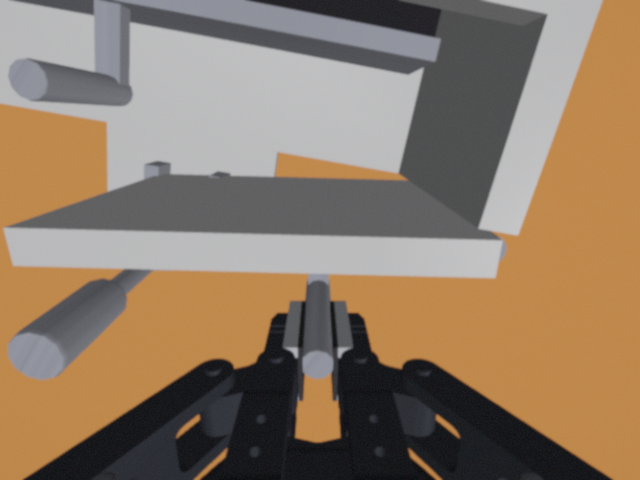

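Request:
apply_moves --motion "6.3 -3.5 0 0.085 1; 6.3 -3 0 0.085 1; 2 0 0 0 1; 0 0 0 0 1; 0 0 0 0 1"

```text
clock: 47.55
position: [576.8, -68.7, 162.5]
eef_rot: [-0.002, 1.0, -0.005, -0.011]
ft_force: [-29.3, 5.8, 26.0]
grip_width: 10.6
```

Run:
```python
from h import *
o=pose();c=snap("w46")
```

```text
t 47.55 tcp [576.8 -68.7 162.5] yaw(y-axis) -1.582 z [-0.023  0.004 -1.   ] F [-29.3   5.8  26. ] w 10.6
```

View pics/w46.png

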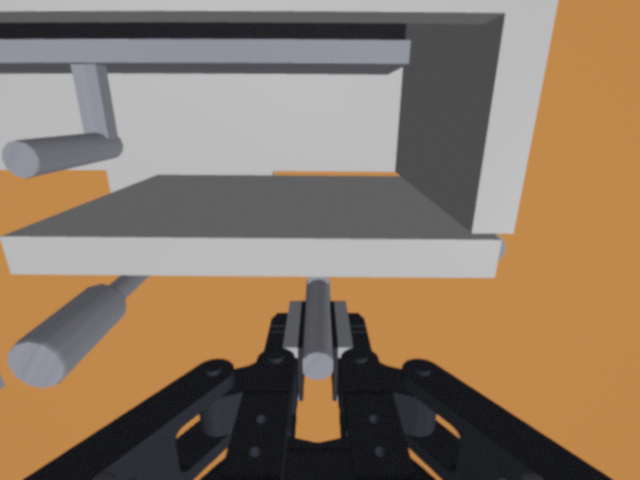

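Request:
apply_moves --motion "-2 0 0 0 1; 0 0 0 0 0.5; 0 0 0 0 0.5; 0 0 -40 0 0.5; 0 0 -40 0 0.5; 10 -38 0 0 0.5; 10 -38 0 0 0.5; 0 0 0 0 0.5"

```text
clock: 48.4
position: [602.6, 8.5, 241.0]
eef_rot: [-0.001, 1.0, -0.005, 0.001]
ft_force: [-0.1, 0.3, -0.2]
grip_width: 42.5
```

Run:
```python
from h import *
o=pose();c=snap("w47")
```

```text
t 48.4 tcp [602.6   8.5 241. ] yaw(y-axis) -1.58 z [ 0.002  0.001 -1.   ] F [-0.1  0.3 -0.2] w 42.5
```

View pics/w47.png

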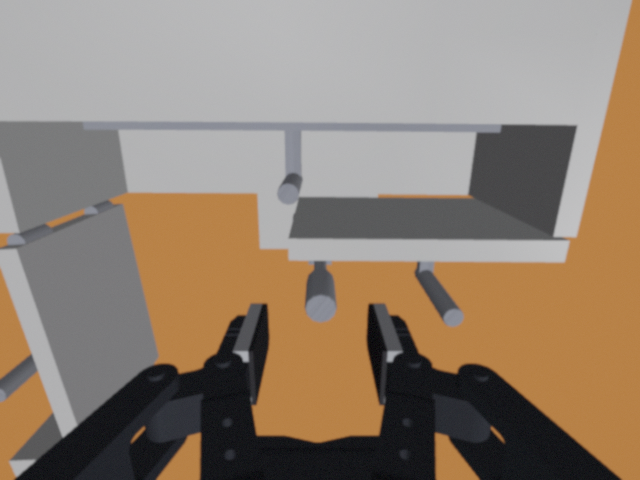

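Run:
```python
from h import *
c=ld("w47"); p=ray(c,[(321,309),(453,318)],[150,126]); print(p,intool(p))
e=ray(c,[(289,249),(566,250),(289,238),(570,239)],130); print(e.round(1), np.diff(e[:2],axis=0))
```

```text
[[597.59958407   5.18473497 150.        ]
 [578.1486659  -70.47227332 126.        ]] [[ -4.58643926   1.74389081  90.46173113]
 [-23.28464327  77.5934542  114.45218798]]
[[ 622.2   21.7  130. ]
 [ 620.3 -124.2  130. ]
 [ 628.2   21.4  130. ]
 [ 626.4 -125.1  130. ]] [[  -1.87112773 -145.85849087    0.        ]]
```

Request:
apply_moves --motion "-4.6 0.1 0 0 0.55; 0 0 30 0 0.55; 0 0 23 0 0.55; 0 0 0 0 0.55; 0 0 0 0 1; 0 0 0 0 1; 0 0 0 0 1; 0 0 0 0 1"

```text
clock: 49.25
position: [596.7, 6.6, 188.1]
eef_rot: [-0.002, 1.0, -0.007, -0.0]
ft_force: [-0.9, 5.8, -2.3]
grip_width: 14.8
```

Request:
apply_moves --motion "0 0 7 0 1; 0 0 9 0 1; 0 0 7 0 1; 0 0 4 0 1; 0 0 0 0 1; 0 0 0 0 1"

```text
clock: 49.85
position: [597.2, 6.6, 163.1]
eef_rot: [-0.002, 1.0, -0.007, 0.0]
ft_force: [-4.1, 6.2, 5.8]
grip_width: 14.1
```

Run:
```python
from h import *
pose()
```

```text
t 49.85 tcp [597.2   6.6 163.1] yaw(y-axis) -1.585 z [ 0.     0.003 -1.   ] F [-4.1  6.2  5.8] w 14.1
```

Request:
apply_moves --motion "0 0 2 0 1; 0 0 0 0 1; 0 0 -1 0 0.5; 0 0 0 0 0.5; 0 0 -40 0 0.5; 0 0 -40 0 0.5; 0 0 0 0 0.5; 0 0 0 0 0.5"

```text
clock: 50.65
position: [597.9, 4.6, 241.5]
eef_rot: [0.0, 1.0, -0.007, 0.002]
ft_force: [-0.9, 0.8, -1.3]
grip_width: 42.7
```

Run:
```python
from h import *
pose(); c=snap("w48"); P=cloud(c); print(proj(c,[(597.6,5.2,125),(597.6,5.2,130)]))
```

```text
t 50.65 tcp [597.9   4.6 241.5] yaw(y-axis) -1.585 z [ 0.004 -0.001 -1.   ] F [-0.9  0.8 -1.3] w 42.7
[[313.23225572 279.77773271]
 [313.14014347 283.50903121]]
```

View pics/w48.png

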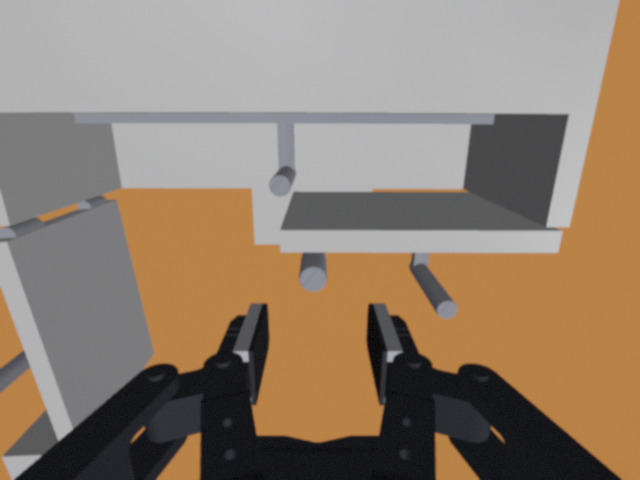

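Bolt down: the knob top is at (314,279) and z=125 predicts (313,280). On to the left door.

Request:
apply_moves --motion "-17 -40 -20 0 0.55; -17 -45 -10 0 0.55; -20 -45 0 0 0.55; -20 -45 0 0 0.55; 0 -28 0 0 0.55; 0 0 0 0.15 0.55; 0 0 0 0.15 0.55; 0 0 0 0.15 0.55"

```text
clock: 51.5
position: [524.7, 209.3, 267.0]
eef_rot: [0.001, 0.973, -0.232, -0.002]
ft_force: [-0.3, 0.3, -0.2]
grip_width: 38.3
```

Request:
apply_moves --motion "0 0 0 0.15 0.55; 0 0 0 0.115 0.55; 0 0 0 0 0.55; 0 0 0 0 0.55"

```text
clock: 51.9
position: [525.2, 208.9, 267.8]
eef_rot: [0.001, 0.935, -0.355, -0.001]
ft_force: [-0.2, 0.0, -0.3]
grip_width: 38.1
```

Run:
```python
from h import *
pose(); c=snap("w49")
```

```text
t 51.9 tcp [525.2 208.9 267.8] yaw(y-axis) -2.297 z [-0.003 -0.001 -1.   ] F [-0.2  0.  -0.3] w 38.1
```

View pics/w49.png

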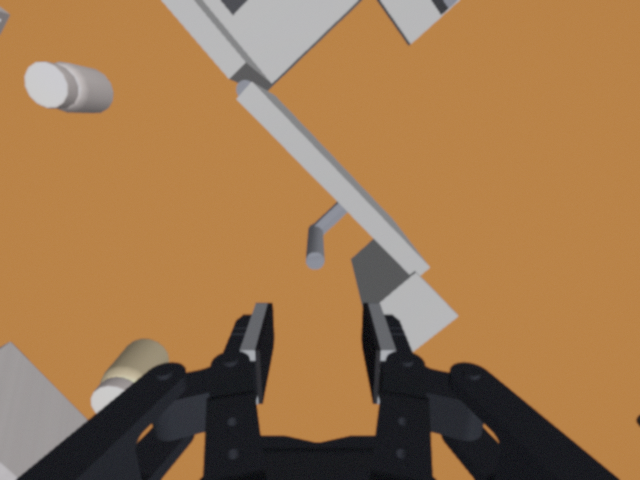

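Run:
```python
from h import *
c=ld("w49"); p=ray(c,[(315,261)],126); print(p,intool(p))
e=ray(c,[(238,97),(416,273)],130); d=e[1]-e[0]; print(e,"ang",np.arctan2(d[1],d[0]))
o=bot.get_obs(); M=quat(o).as_matrix(); yaw0=np.arctan2(M[1,1],M[0,1])+np.pi/2
phi=(-np.pi/2-0.016)-np.arctan2(d[1],d[0]); phi%=2*np.pi; print("phi",phi,yaw0)
n=12; print(phi/n); arc(0,0,(-42,-96),phi,0,n,yaw0,0.06)
```

```text
[[526.27880109 208.25677602 126.        ]] [[  1.36901879  -0.32761979 142.19989807]]
[[623.69022765 175.86877661 130.        ]
 [480.21776796 165.99971473 130.        ]] ang -3.072913687416661
phi 1.4861173606217646 -0.7264348739294899
0.12384311338514704
5.6 11.7 0 -0.060
6.3 11.3 0 -0.060
7.0 10.9 0 -0.060
7.7 10.4 0 -0.060
8.4 9.9 0 -0.060
9.0 9.4 0 -0.060
9.5 8.8 0 -0.060
10.1 8.1 0 -0.060
10.6 7.5 0 -0.060
11.0 6.8 0 -0.060
11.5 6.1 0 -0.060
11.8 5.3 0 -0.060
```

Request:
apply_moves --motion "1.2 -1.9 0 0 0.55; 0 0 45 0 0.55; 0 0 45 0 0.55; 0 0 17 0 0.55; 0 0 0 0 0.55; 0 0 0 0 1; 0 0 0 0 1; 0 0 0 0 1"

```text
clock: 52.75
position: [528.5, 210.1, 164.1]
eef_rot: [-0.001, 0.934, -0.356, 0.001]
ft_force: [-1.4, 0.2, 0.9]
grip_width: 10.1
```

Request:
apply_moves --motion "0 0 0 0 1; 5.6 11.7 0 -0.06 1; 6.3 11.3 0 -0.06 1; 7 10.9 0 -0.06 1; 7.7 10.4 0 -0.06 1"

```text
clock: 53.25
position: [523.3, 159.1, 164.0]
eef_rot: [-0.001, 0.971, -0.24, 0.001]
ft_force: [-0.5, 3.4, 2.5]
grip_width: 10.2
```

Run:
```python
from h import *
pose(); c=snap("w50")
```

```text
t 53.25 tcp [523.3 159.1 164. ] yaw(y-axis) -2.056 z [ 0.003  0.001 -1.   ] F [-0.5  3.4  2.5] w 10.2
```

View pics/w50.png

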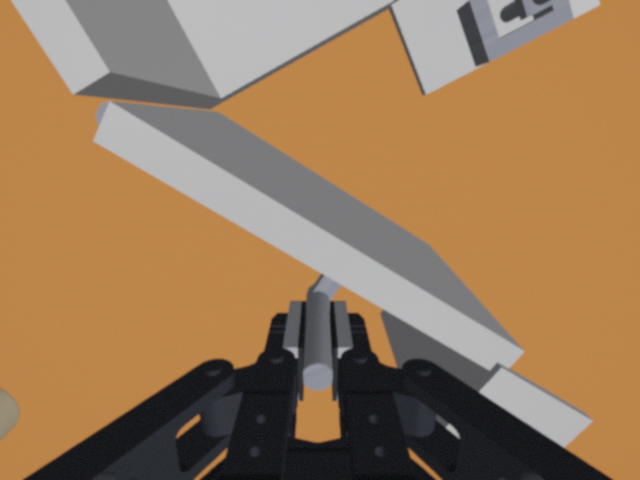

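Following well. Continuing to shut.

Request:
apply_moves --motion "8.4 9.9 0 -0.06 1; 9 9.4 0 -0.06 1; 9.5 8.8 0 -0.06 1; 10.1 8.1 0 -0.06 1; 10.6 7.5 0 -0.06 1; 11 6.8 0 -0.06 1; 0 0 0 0 1"

```text
clock: 54.0
position: [561.8, 92.4, 164.0]
eef_rot: [0.0, 0.998, -0.064, 0.001]
ft_force: [-4.0, 1.6, 7.9]
grip_width: 10.4
```

Run:
```python
from h import *
pose(); c=snap("w51")
```

```text
t 54.0 tcp [561.8  92.4 164. ] yaw(y-axis) -1.699 z [ 0.001 -0.    -1.   ] F [-4.   1.6  7.9] w 10.4
```

View pics/w51.png

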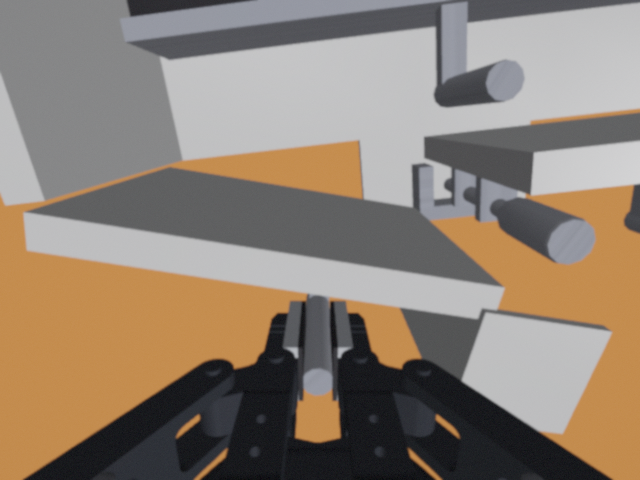

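Request:
apply_moves --motion "11.5 6.1 0 -0.06 1; 10 5.5 0 -0.05 1; 0 0 0 0 1; 0 0 0 0 1"

```text
clock: 54.45
position: [582.3, 79.2, 164.0]
eef_rot: [-0.0, 1.0, -0.011, 0.002]
ft_force: [1.4, 0.6, 5.7]
grip_width: 10.5
```

Request:
apply_moves --motion "2 0 0 0 1; 1 0 0 0 1; 0 0 0 0 1"

```text
clock: 54.75
position: [584.2, 78.5, 163.9]
eef_rot: [0.001, 1.0, -0.01, 0.001]
ft_force: [-0.7, -2.6, 7.9]
grip_width: 10.1
```

Run:
```python
from h import *
pose(); c=snap("w52")
```

```text
t 54.75 tcp [584.2  78.5 163.9] yaw(y-axis) -1.59 z [ 0.001 -0.002 -1.   ] F [-0.7 -2.6  7.9] w 10.1
```

View pics/w52.png

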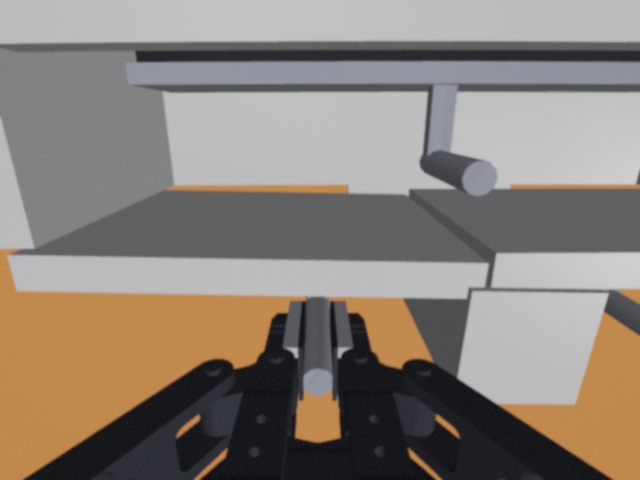

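Request:
apply_moves --motion "2 0.5 0 0 1; 2 0.5 0 0 1; 0 0 0 0 1"

```text
clock: 55.1
position: [586.7, 77.5, 163.9]
eef_rot: [0.001, 1.0, -0.009, -0.002]
ft_force: [-7.0, -2.8, 12.5]
grip_width: 10.4
```

Run:
```python
from h import *
pose(); c=snap("w53")
```

```text
t 55.1 tcp [586.7  77.5 163.9] yaw(y-axis) -1.59 z [-0.005 -0.002 -1.   ] F [-7.  -2.8 12.5] w 10.4
```

View pics/w53.png

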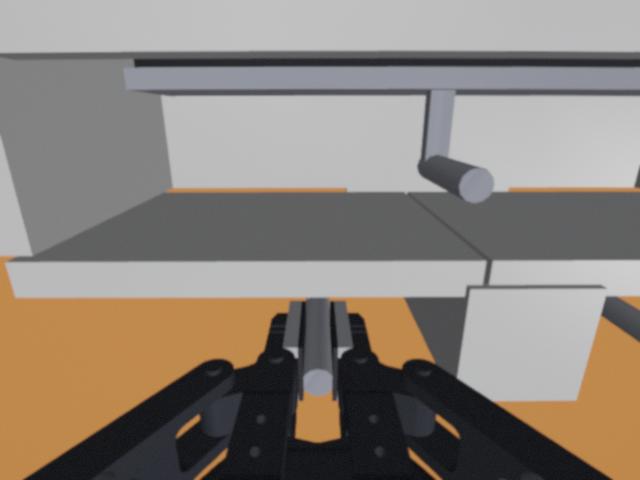

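Request:
apply_moves --motion "2 0 0 0 1; 0 0 0 0 1; -2 0 0 0 1; 0 0 0 0 0.55; 0 0 0 0 0.55; 0 0 -40 0 0.55; -10 0 -50 0 0.55; -40 10 -30 0 0.55"

```text
clock: 55.95
position: [541.0, 69.2, 284.4]
eef_rot: [-0.0, 1.0, -0.009, 0.003]
ft_force: [-0.1, 0.2, 1.5]
grip_width: 38.6
```

Request:
apply_moves --motion "-40 20 -10 0 0.5; -10 20 0 0 0.5; 0 0 0 0 0.5; 0 0 0 0 0.5"

```text
clock: 56.35
position: [487.9, 30.1, 290.3]
eef_rot: [-0.0, 1.0, -0.01, -0.0]
ft_force: [-0.8, 0.0, 0.7]
grip_width: 42.9
```

Run:
```python
from h import *
pose(); c=snap("w54"); s=snap("s54","scene")
```

```text
t 56.35 tcp [487.9  30.1 290.3] yaw(y-axis) -1.591 z [-0.     0.001 -1.   ] F [-0.8  0.   0.7] w 42.9
```

View pics/w54.png

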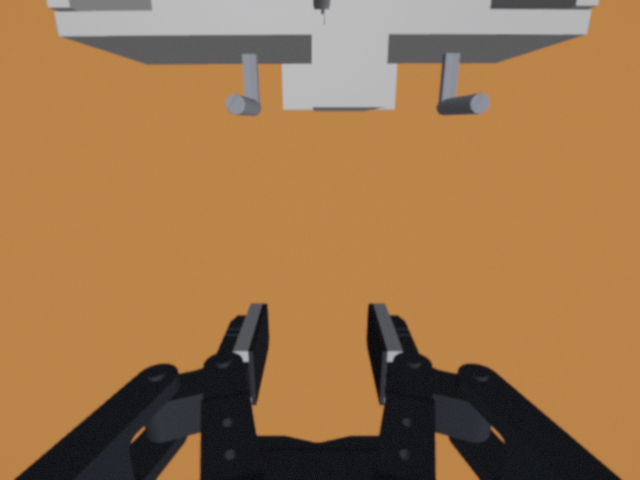

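View pics/s54.png

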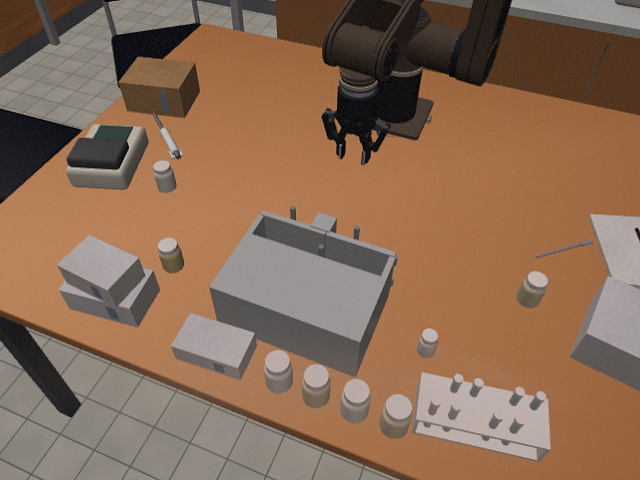

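Run:
```python
from h import *
c=ld("w54"); p=ray(c,[(234.5,103.5),(480.5,103)],126); print(p.round(1)); 
e=ray(c,[(58,36),(311,36),(389,35.5),(588,35)],130); print(e.round(1))
print(np.arctan2(*(e[0]-e[1])[:2]),np.arctan2(*(e[2]-e[3])[:2]))
```

```text
[[581.6  76.3 126. ]
 [579.1 -71.  126. ]]
[[ 619.2  171.5  130. ]
 [ 615.8   29.6  130. ]
 [ 615.2  -14.   130. ]
 [ 613.8 -125.6  130. ]]
0.02384935757896695 0.012431536787927513
```

Run:
```python
from h import *
pose(); print(bot.job_done())
```

```text
t 56.45 tcp [488.3  30.4 290.2] yaw(y-axis) -1.589 z [-0.001  0.    -1.   ] F [ 0.1  0.  -0. ] w 42.6
the job is handed in; nothing more can be done
None
```

I handed the job in at 56.5 s of the 210 s allowed; it gave no verdict. The whole sequence was done in order. Three adapters were on the table: round, oblong and square. I found no tee in any view.

**The square adapter slipped.** It came out of the fingers on its way to the tray and landed upright on the foam. That also seems to have moved the tray in by about 3 mm. I regripped it lower and pressed it into its own cutout.

My last checks:
- **Adapters:** with the tray still out, all three stood 19.9 mm proud of the foam (spec 20) and level. I could not see them again after the tray went in.
- **Tray:** pushed to its end stop, with the handle back within about 1 mm of where it started.
- **Bolt:** travelled the full 25 mm down, and the knob's top was seen at its locked height.
- **Doors:** both pins are back within about 2 mm of their starting positions. From the edges, the left door is about 0.01 rad from shut and the right about 0.00 rad; the limit is 0.06.
- **Surroundings:** all jars and the bottle are standing, and the gripper is clear of everything.

No final check failed or disagreed.

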